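# Dry-fit two stepped stone pedestals in the mosaic workshop

## Task

Dry-fit the two stepped pedestals. Stack the three square slabs on the plywood board, largest at the bottom and smallest on top, and stack the two round stones on the turntable, the wide flat disc below and the narrow drum on top; centre each stone on what is under it and line up the edges of the square ones with the board. Set every stone down gently without dropping it, and leave the little mosaic sample panel where it lies.

Things in the scene. Friction and masses are not known exactly. Their poses are not given: they have to be found in the camera images.
- slab_large: Large square stone slab, 64 x 64 mm and 24 mm thick, lying flat, 0.21 to 0.33 kg; pale marble, like the other stones; origin at the centre of its underside, z up, x and y square to its edges. Goes on the board.
- slab_medium: Medium square stone slab, 50 x 50 mm and 24 mm thick, lying flat, 0.13 to 0.2 kg; pale marble, like the other stones; origin at the centre of its underside, z up, x and y square to its edges. Goes on the large slab.
- slab_small: Small square stone slab, 36 x 36 mm and 24 mm thick, lying flat, 0.07 to 0.11 kg; pale marble, like the other stones; origin at the centre of its underside, z up, x and y square to its edges. Goes on the medium slab.
- disc: Wide flat round stone, 60 mm in diameter and 22 mm thick, lying flat, 0.13 to 0.21 kg; pale marble, like the other stones; origin at the centre of its underside, z up. Goes on the turntable.
- drum: Narrow round stone, 42 mm in diameter and 34 mm tall, standing on end, 0.1 to 0.16 kg; pale marble, like the other stones; origin at the centre of its underside, z up. Goes on the disc.
- board: Square plywood board on two dark battens, 100 x 100 mm, fixed to the table; its bare flat top is 18 mm above the table. Origin on the table under its centre, z up, x and y square to its edges.
- turntable: Small decorating turntable: a round dark steel plate, 104 mm in diameter, on a dark foot, locked so that it does not turn; its flat top is 35 mm above the table. Origin on the table under its centre, z up.
- sample: Bystander to leave alone: a small loose mosaic panel, 56 x 56 mm and 11 mm high, a plywood plate with sixteen coloured glass and stone pieces, lying among the stones. Origin at the centre of its underside.
Mind the look-alikes: they are no part of the job. Leave any red look-alike of the board alone.

How it is judged (in metres and radians):
At the end, for the whole second after the job is handed in: Square slabs large, medium, small stacked on the board, disc then drum on the turntable: each flat (0.08 rad) and directly on the thing beneath (height within 4 mm), centres within 10 mm; square edges within 0.2 rad of those beneath; all stones at rest (horizontal distance between slab_large and board below 0.01 m and z of slab_large in the frame of board between 0.014 and 0.022 m and angle between each of slab_large, slab_medium, slab_small, disc, drum's own z axis and vertical below 0.08 rad and (angle between the x axis of slab_large and the x axis of board, either way round below 0.2 rad or angle between the x axis of slab_large and the y axis of board, either way round below 0.2 rad) and horizontal distance between slab_medium and slab_large below 0.01 m and z of slab_medium in the frame of slab_large between 0.02 and 0.028 m and (angle between the x axis of slab_medium and the x axis of slab_large, either way round below 0.2 rad or angle between the x axis of slab_medium and the y axis of slab_large, either way round below 0.2 rad) and horizontal distance between slab_small and slab_medium below 0.01 m and z of slab_small in the frame of slab_medium between 0.02 and 0.028 m and (angle between the x axis of slab_small and the x axis of slab_medium, either way round below 0.2 rad or angle between the x axis of slab_small and the y axis of slab_medium, either way round below 0.2 rad) and horizontal distance between disc and turntable below 0.01 m and z of disc in the frame of turntable between 0.031 and 0.039 m and horizontal distance between drum and disc below 0.01 m and z of drum in the frame of disc between 0.018 and 0.026 m and linear speed of each of slab_large, slab_medium, slab_small, disc, drum below 0.02 m/s and angular speed of each of slab_large, slab_medium, slab_small, disc, drum below 0.2 rad/s); the robot touches nothing.
It fails at once if the mosaic sample panel is moved by more than 12 mm (distance of sample from where it was at the start of the episode above 0.012 m).
It fails at once if a stone falls freely (faster than 0.7 m/s, untouched by the fingers: a drop of more than about 25 mm) ((linear speed of slab_large above 0.7 m/s and contact force between the fingers and slab_large below 0.1 N) or (linear speed of slab_medium above 0.7 m/s and contact force between the fingers and slab_medium below 0.1 N) or (linear speed of slab_small above 0.7 m/s and contact force between the fingers and slab_small below 0.1 N) or (linear speed of disc above 0.7 m/s and contact force between the fingers and disc below 0.1 N) or (linear speed of drum above 0.7 m/s and contact force between the fingers and drum below 0.1 N)).
It also fails if it takes over 128 s, if anything falls off the work surface, if the arm or the gripper's body presses on something with over 40 N, if the wrist force passes 120 N, or if a joint passes its speed limit or range.

## Robot

A 7-joint arm with a two-finger parallel gripper is mounted at the origin on the work surface. World frame = base frame: x ahead of the robot, y to its left, z up, the work surface at z = 0. Lengths are in mm, angles in rad, forces in N, time in s.
With the tool pointing down it reaches from about 400 to 875 mm from the base axis. Payload 4.4 kg.
Tool frame: the origin (TCP) lies at the very end of the fingers, on their centre line; the grasp point (between the pads) lies 19 mm behind it; z points along the fingers, x is the direction in which the jaws open and shut, and the axes are right-handed (so a half turn about z gives the same grasp; the last joint's range is limited). The gripper opens to 85 mm and grips with 20 to 120 N. Pads are 22 mm wide; open, the fingers measure 114 mm over their backs; the gripper's body (76 mm by 85 mm) begins 54 mm behind the grasp point. The pads swing forward as they close: fully open they stand 13 mm farther back than shut.
Start: joints at [-1.374, 0.628, 0.038, 1.517, -0.027, 0.996, -0.02], TCP at [168.835, 627.705, 203.713] pointing down, gripper open.
Joint ranges: [-3.06, 3.06], [-0.37, 2.12], [-1.25, 1.32], [0.18, 2.47], [-1.1, 4.24], [0.23, 1.98], [-2.94, 2.94]. Speed limits (rad/s): [2.57, 2.57, 3.14, 3.14, 3.14, 3.14, 3.14].

## Interface

Orientations are given as a rotation vector (axis times angle).
In Python, from bench import manip gives the robot as it stands. The module is installed in compiled form; this text tells all that it offers.
- The arm moves only by the tool jog_arm, never from a script. Its arguments are lists of equal length, an entry for each row: "xyz": the shift along the tool's x, y, z in cm, a list of three; "delta_rot": the turn, a rotation vector about the tool's x, y, z in degrees, a list of three; "grip": the closure, from 0 (fully open) to 1 (shut). A call has 1 to 12 rows; each row shifts and turns the commanded pose from where the row before left it, along the tool's axes as they then stand; what a row does not reach is not made up. A row lasts 1/12 s, in which the tool goes at most 41.7 mm and 7.16 degrees, less where a joint would pass 70% of its speed; a pose out of reach is approached as far as the arm can. A call with a gripper value outside its range is refused whole. The fingers move at their own pace and stop on an object; the grip force is fixed at half the most. Time passes only in rows, so rows that do not move let the fingers close. It gives the time, the measured TCP pose, the force and the opening at its end, in the units of the state.
- manip.state(): the state, without advancing time (a new reading comes with each control period).
- manip.camera(name): name is "side" or "top"; returns (picture, depth): 400x640x3 uint8, red, green, blue; 400x640 float32, mm along the optical axis (not along the pixel's ray), 0 where there is no reading.
- manip.get_calibration(name): a dict with "fx", "fy", "cx", "cy" (pixels), "R" (3x3) and "t" (3): a world point X has camera coordinates R X + t. Camera axes: x right, y down, z forward; pixel columns grow to the right and rows downward; lengths in mm; the calibration is good to about 2 mm. A picture is of the moment at which its call begins. get_calibration takes no time and is no camera call.
- manip.sign_off(): hands the job in, once; it reports no verdict.
Trained networks look in the newest picture that a camera, given by its name, has taken for a name from the list of things; names that differ only in an ending like _2 or _b are one class to them, and where a whole thing is asked for, a point or a joint stands for the part that bears it (a point fixed in the world has none). Each returns a list of dicts, best first, with "p" (0 to 1); they miss things now and then, are a little off and sometimes report something else, mostly with a low value. They report only what shows in the picture. A call takes as long as a camera call. They do not tell look-alikes from the thing itself.
- manip.recognise(target, camera): "rect" ([left, top, right, bottom] in pixels, round what is visible of it).
The state is a dict: "t": time; "joints": joint angles; "qd": joint speeds; "tau": joint torques, N m; "tool_pos": TCP position; "tool_rot": TCP orientation; "wrist_force": force on the tool from outside, world axes, zero at the start; "wrist_torque": the same for the moment, N m; "opening": finger opening in mm.
Only numpy, scipy, OpenCV 4.12 (cv2) and the standard library are available. Lean on these libraries where they do the work, as an engineer would, in place of code of your own. Each camera call takes 0.05 s, during which the arm holds its last target.

## Working session

There is one attempt and no reset: what is moved stays moved. The work goes in short steps, Python scripts to look and compute and a tool call to move; the robot and the scene stay as the last step left them, time stands still between calls to the robot, and variables do not carry over. Pictures are saved under pics/ and viewed, and the job is handed in when it is done.

Besides the shell and the picture viewer there is one more tool, called after "Request:" by a JSON object that holds its "name" and its "arguments", one argument or row to a line. jog_arm: Moves the arm, as the interface text tells. Its arguments: {"type":"object","properties":{"xyz":{"type":"array","items":{"type":"array","items":{"type":"number"}}},"delta_rot":{"type":"array","items":{"type":"array","items":{"type":"number"}}},"grip":{"type":"array","items":{"type":"number"}}},"required":["xyz","delta_rot","grip"]}

```bash
mkdir -p pics; python3 - <<'E'
from bench import manip
import cv2,numpy as np
print(manip.state())
for n in("side","top"):
    im,d=manip.camera(n); cv2.imwrite(f"pics/{n}0.png",im[:,:,::-1]); np.save(f"{n}d.npy",d); np.save(f"{n}i.npy",im)
    c=manip.get_calibration(n); print(n,c, -np.array(c["R"]).T@np.array(c["t"]))
E
```

```text
{'t': 0.0, 'joints': array([-1.37381696,  0.62934751,  0.03842884,  1.51834938, -0.02697058,
        0.99632025, -0.01999746]), 'qd': array([ 1.42255992e-03, -9.19719547e-04, -8.77009971e-04,  9.17615482e-05,
       -1.18674628e-03,  3.52492656e-04, -2.97868210e-04]), 'tau': array([-6.26925048e-04, -5.63382411e+01,  1.22588307e+00, -1.93451339e+01,
        1.09504117e-02,  1.00495797e-02,  2.40972673e-05]), 'tool_pos': array([168.64592043, 627.04143257, 202.79397692]), 'tool_rot': array([ 2.49235396e+00,  1.91056943e+00, -2.33553936e-03]), 'wrist_force': array([ 1.50593168, -0.4345586 , -0.13415501]), 'wrist_torque': array([ 0.00650187,  0.0418612 , -0.0329053 ]), 'opening': 85.13938187710681}
side {'fx': 372.97885173590794, 'fy': 372.97885173590794, 'cx': 316.9293209370442, 'cy': 205.95414144373825, 'R': array([[ 0.98378138, -0.17870283,  0.01547585],
       [-0.08022198, -0.51551298, -0.85311828],
       [ 0.16043265,  0.83804037, -0.52148797]]), 't': array([-423.04914073,  113.42622777,  905.79241857])} [ 279.96846211 -776.21799946  575.67288254]
top {'fx': 366.76357192401434, 'fy': 366.76357192401434, 'cx': 318.52132405746636, 'cy': 193.52898732133818, 'R': array([[-0.10105332, -0.99487136, -0.0043812 ],
       [-0.96801784,  0.09934022, -0.23037572],
       [ 0.22962944, -0.01903915, -0.97309189]]), 't': array([ 100.70388179,  460.18830999, 1181.16718206])} [ 184.41619828   76.96062098 1255.84162738]
```

View pics/side0.png

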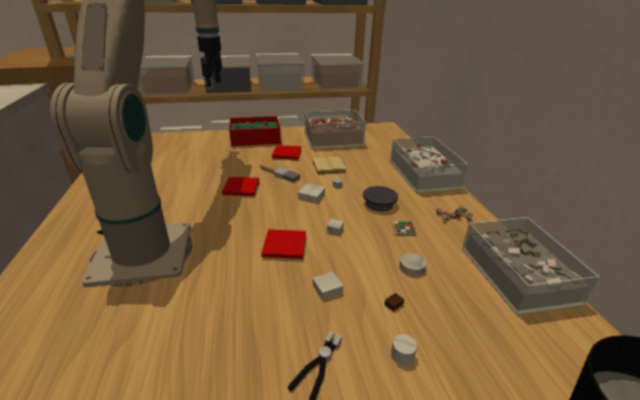

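View pics/top0.png

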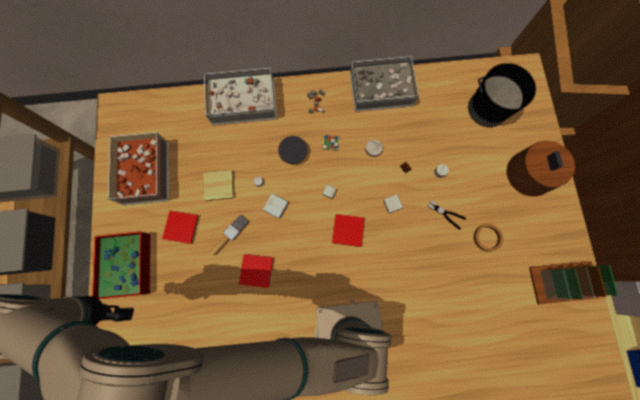

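```bash
cat > h.py <<'E'
from bench import manip
import cv2,numpy as np
def cloud(n,d):
    c=manip.get_calibration(n);v,u=np.mgrid[:400,:640]
    P=np.stack([(u-c["cx"])/c["fx"]*d,(v-c["cy"])/c["fy"]*d,d],-1)
    return (P-np.array(c["t"]))@np.array(c["R"])
def proj(n,X):
    c=manip.get_calibration(n);p=np.array(c["R"])@np.array(X)+c["t"];return p[0]/p[2]*c["fx"]+c["cx"],p[1]/p[2]*c["fy"]+c["cy"]
E
python3 - <<'E'
from h import *
for n in("top","side"):
    d=np.load(n+"d.npy");im=np.load(n+"i.npy");X=cloud(n,d)
    tb=(d>0)&(np.abs(X[...,2])<6)&(X[...,0]>300)&(X[...,0]<900)&(abs(X[...,1])<500)
    print(n,"table z",np.median(X[...,2][tb]), X[...,2][tb].std())
    m=(d>0)&(X[...,2]>7)&(X[...,2]<60)&(X[...,0]>350)&(X[...,0]<820)&(X[...,1]>-350)&(X[...,1]<450)
    k,l,s,c=cv2.connectedComponentsWithStats(m.astype(np.uint8))
    for i in range(1,k):
        if s[i,4]<25: continue
        q=X[l==i];top=np.percentile(q[:,2],80)
        t=(l==i)&(X[...,2]>top-6)
        r=cv2.minAreaRect(X[t][:,:2].astype(np.float32))
        print(s[i].tolist(),"top %.1f"%top,"ctr",np.round(r[0],1),"size",np.round(r[1],1),"ang %.1f"%r[2],"med",np.round(np.median(X[t],0),1),im[t].mean(0).round())
E
```

```text
top table z -0.9425186259753653 2.3842558847573314
[357, 89, 59, 12, 278] top 56.2 ctr [ 806.6 -224.9] size [206.7  26.3] ang 89.9 med [ 807.  -215.    54.9] [118. 107.  91.]
[354, 95, 63, 16, 408] top 49.4 ctr [ 778.9 -219.1] size [220.8  35.8] ang 80.6 med [ 778.8 -211.7   51.2] [58. 53. 47.]
[222, 103, 51, 9, 214] top 56.4 ctr [809.4 274.6] size [178.5  20.9] ang 89.6 med [809.6 278.8  54.6] [153. 137. 117.]
[309, 104, 15, 9, 68] top 18.5 ctr [796.1  29.7] size [51.4 23.2] ang 84.7 med [795.9  22.5  17.2] [138. 100.  75.]
[208, 107, 12, 7, 48] top 56.9 ctr [809.2 394.4] size [41.3 19.7] ang 88.4 med [809.  395.7  54.8] [138. 125. 106.]
[207, 106, 71, 19, 443] top 50.2 ctr [779.1 297.5] size [  9.7 240.2] ang 1.6 med [779.1 298.4  52.9] [66. 60. 53.]
[323, 135, 16, 15, 180] top 11.7 ctr [664.4  -9.9] size [54.4 55.5] ang 83.9 med [664.3 -10.5  10.2] [113. 103.  76.]
[278, 136, 29, 28, 652] top 35.5 ctr [642.5 130. ] size [ 99.4 102.1] ang 84.3 med [641.7 129.6  33.8] [56. 50. 49.]
[366, 139, 17, 17, 222] top 22.7 ctr [ 625.6 -160. ] size [57.8 58.2] ang 68.7 med [ 624.4 -159.7   21
[... 2594 characters left out ...]
58.0 ctr [ 810.7 -183. ] size [ 9.9 34.4] ang 5.7 med [ 809.8 -181.3   56.4] [120. 109.  91.]
[399, 252, 27, 23, 474] top 23.9 ctr [ 624.  -160.7] size [60.1 58.1] ang 55.3 med [ 623.7 -161.7   23.3] [146. 131. 107.]
[312, 271, 31, 27, 568] top 26.0 ctr [ 415.8 -196. ] size [51.3 52.5] ang 15.8 med [ 415.1 -199.4   25.3] [161. 145. 119.]
[520, 273, 12, 11, 42] top 58.5 ctr [ 812.8 -287. ] size [14.1 25.5] ang 1.1 med [ 810.3 -290.    57.3] [94. 85. 71.]
[384, 292, 20, 18, 217] top 17.7 ctr [ 542.3 -261.8] size [35.  26.6] ang 27.6 med [ 541.1 -263.9   16.9] [70. 41. 20.]
[322, 331, 20, 17, 178] top 14.0 ctr [ 393.9 -338.4] size [40.6 24. ] ang 52.5 med [ 394.6 -337.3   13. ] [113. 100.  84.]
```

```bash
python3 - <<'E'
from h import *
im=np.load("topi.npy");cv2.imwrite("pics/topz.png",cv2.resize(im[120:250,150:470,::-1],None,fx=2.5,fy=2.5,interpolation=cv2.INTER_CUBIC))
im=np.load("sidei.npy");cv2.imwrite("pics/sidez.png",cv2.resize(im[130:380,220:500,::-1],None,fx=2.3,fy=2.3,interpolation=cv2.INTER_CUBIC))
E
```

```text
(no output)
```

View pics/topz.png

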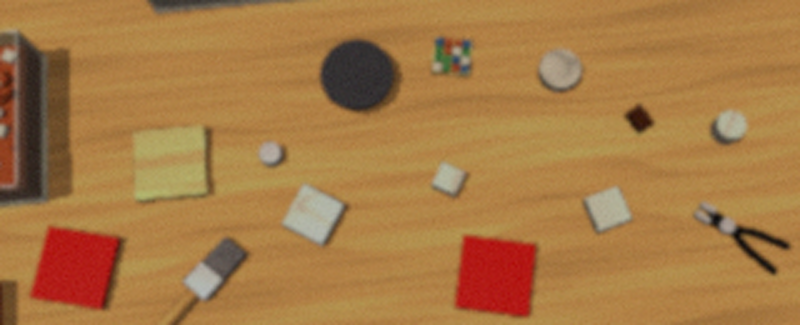

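View pics/sidez.png

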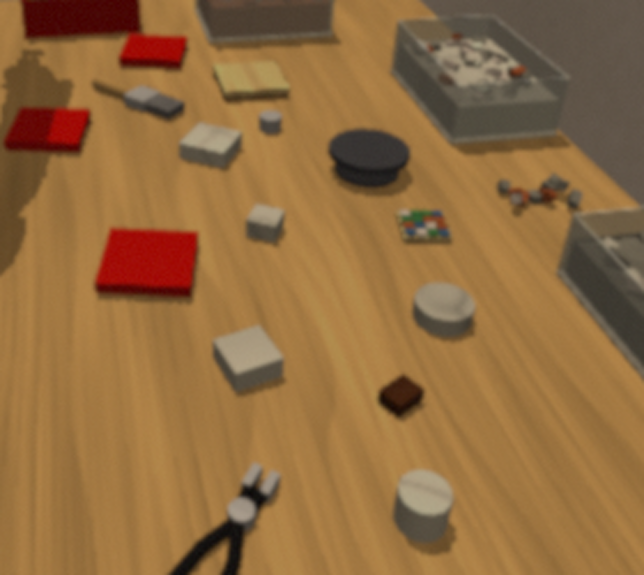

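```bash
python3 - <<'E'
from h import *
from scipy.optimize import minimize
# colour segmentation refine: pale / drum
for n in("top","side"):
    d=np.load(n+"d.npy");X=cloud(n,d)
    m=(d>0)&(X[...,2]>24)&(X[...,2]<45)&(np.abs(X[...,0]-500)<100)&(X[...,1]>-420)&(X[...,1]<-320)
    k,l,s,c=cv2.connectedComponentsWithStats(m.astype(np.uint8))
    for i in range(1,k):
        if s[i,4]<25: continue
        t=l==i; print(n,s[i],X[t].mean(0),cv2.minAreaRect(X[t][:,:2].astype(np.float32)),np.percentile(X[t][:,2],[50,80,95]))
# board angle from top cloud: fit area moment by square of 100 soft
for n in("top","side"):
    d=np.load(n+"d.npy");X=cloud(n,d)
    for nm,c0,sz,zr in(("board",(544,400),100,(13,25)),("large",(450,207),64,(16,30)),("med",(416,-197),50,(16,30)),("small",(481,16),36,(16,30))):
        a=(d>0)&(np.hypot(X[...,0]-c0[0],X[...,1]-c0[1])<sz*1.1)
        P=X[a];y=((P[:,2]>zr[0])&(P[:,2]<zr[1])).astype(float)
        def f(p):
            c,s=np.cos(p[2]),np.sin(p[2]);dx=P[:,0]-p[0];dy=P[:,1]-p[1]
            q=np.maximum(abs(c*dx+s*dy),abs(-s*dx+c*dy))-sz/2
            return ((1/(1+np.exp(np.clip(q/1.5,-30,30)))-y)**2).sum()
        r=min((minimize(f,[*c0,t],method="Nelder-Mead") for t in np.arange(0,1.57,.2)),key=lambda r:r.fun)
        print(n,nm,r.x[:2].round(1),"ang %.1f deg"%(np.degrees(r.x[2])%90),r.fun)
for t in("board","slab_large","turntable","drum","disc","slab_medium","slab_small","sample"): print(t,[(r["rect"],round(r["p"],2)) for r in manip.recognise(t,"top")][:4])
E
```

```text
top [436 164  13  12 119] [ 514.07335068 -382.04724657   32.70691942] ((513.836181640625, -383.44024658203125), (38.602317810058594, 40.415042877197266), 38.35234451293945) [32.69193583 34.88827175 37.03802558]
side [392 334  25  24 462] [ 512.80444332 -384.79727739   33.8691529 ] ((514.1306762695312, -382.0448913574219), (40.66556930541992, 40.7088737487793), 80.22541046142578) [34.80340012 35.63684553 36.49230408]
top board [546.6 401.9] ang 89.8 deg 83.03733250137816
top large [451.6 207. ] ang 56.2 deg 18.472467423541666
top med [ 417.6 -198.8] ang 13.8 deg 15.259952349054842
top small [483.1  15.5] ang 58.6 deg 8.62334348342655
side board [543.8 407.2] ang 88.8 deg 85.26968640791686
side large [449.  211.1] ang 56.2 deg 60.641011668713226
side med [ 416.4 -194.3] ang 15.4 deg 81.99648738350774
side small [480.   19.8] ang 56.5 deg 41.93645622104509
board [([239.0, 254.8, 271.4, 287.8], 0.87), ([330.0, 214.3, 363.0, 250.3], 0.76), ([201.8, 167.2, 232.7, 202.7], 0.7), ([160.9, 209.8, 201.5, 244.0], 0.64)]
slab_large [([201.5, 166.6, 235.4, 204.0], 0.74), ([267.2, 192.8, 286.2, 222.4], 0.57)]
turntable [([279.5, 134.1, 309.7, 165.3], 0.85)]
drum [([385.1, 198.1, 404.2, 212.8], 0.72), ([434.4, 166.2, 448.0, 176.4], 0.49)]
disc [([364.9, 138.7, 381.2, 157.7], 0.79)]
slab_medium [([381.2, 194.0, 402.2, 212.8], 0.56)]
slab_small [([321.9, 184.6, 337.8, 196.9], 0.44)]
sample [([321.6, 134.7, 337.6, 152.6], 0.52)]
```

```bash
cat >> h.py <<'E'
from scipy.spatial.transform import Rotation as Ro
def plan(x,y,z,head,opts=None):
    s=manip.state();R=Ro.from_rotvec(s["tool_rot"]);M=R.as_matrix();p=s["tool_pos"]
    h=np.degrees(np.arctan2(M[1,0],M[0,0]));turn=(h-head+90)%180-90
    D=np.array([x,y,z])-p
    Rn=R*Ro.from_euler("z",turn,degrees=True)
    print("t %.2f pos"%s["t"],p.round(1),"head %.1f tilt %.2f"%(h,np.degrees(np.arccos(-M[2,2]))),"F",s["wrist_force"].round(1),"open %.1f"%s["opening"],"j7 %.2f"%s["joints"][6],"j5 %.2f"%s["joints"][4])
    print("yaw deg %.1f; after-yaw tool shift cm"%turn,(Rn.inv().apply(D)/10).round(2),"without yaw",(R.inv().apply(D)/10).round(2),"dist mm",np.linalg.norm(D[:2]).round())
E
python3 -c "
from h import *
plan(450,207,90,56)"
```

```text
t 0.50 pos [168.8 627.7 203.7] head 74.9 tilt 0.01 F [ 0.4 -0.4 -0.3] open 85.6 j7 -0.02 j5 -0.03
yaw deg 18.9; after-yaw tool shift cm [-19.15  46.83  11.37] without yaw [-33.32  38.08  11.37] dist mm 506.0
```

Request:
{"name": "jog_arm", "arguments": {
  "xyz": [
    [0,0,0],
    [0,0,0],
    [0,0,0],
    [-0.96,2.34,0.3],
    [-1.2,2.93,0.5],
    [-1.2,2.93,0.5],
    [-1.2,2.93,0.5],
    [-1.2,2.93,0.5],
    [-1.2,2.93,0.5],
    [-1.2,2.93,0.5],
    [-1.2,2.93,0.5],
    [-1.2,2.93,0.5]
  ],
  "delta_rot": [
    [0,0,6.3],
    [0,0,6.3],
    [0,0,6.3],
    [0,0,0],
    [0,0,0],
    [0,0,0],
    [0,0,0],
    [0,0,0],
    [0,0,0],
    [0,0,0],
    [0,0,0],
    [0,0,0]
  ],
  "grip": [0,0,0,0,0,0,0,0,0,0,0,0]
}}

```text
t: 1.5
tool_pos: [324.4, 395.0, 160.8]
tool_rot: [-2.773, -1.476, -0.001]
wrist_force: [0.4, -0.3, -0.2]
opening: 85.0
```

Request:
{"name": "jog_arm", "arguments": {
  "xyz": [
    [-1.2,2.93,1],
    [-1.2,2.93,1],
    [-1.2,2.93,1],
    [-1.2,2.93,1],
    [-1.2,2.93,1],
    [-1.2,2.93,1],
    [-0.96,2.34,1],
    [0,0,0],
    [0,0,0]
  ],
  "delta_rot": [
    [0,0,0],
    [0,0,0],
    [0,0,0],
    [0,0,0],
    [0,0,0],
    [0,0,0],
    [0,0,0],
    [0,0,0],
    [0,0,0]
  ],
  "grip": [0,0,0,0,0,0,0,0,0]
}}

```text
t: 2.25
tool_pos: [444.0, 215.4, 90.3]
tool_rot: [2.776, 1.47, -0.001]
wrist_force: [-0.5, 0.7, 1.0]
opening: 85.2
```

```bash
python3 -c "
from h import *
plan(450,207,-1,56)
for n in('top','side'):
    im,d=manip.camera(n); cv2.imwrite(f'pics/{n}1.png',im[:,:,::-1])
im,d=manip.camera('side');cv2.imwrite('pics/s1.png',cv2.resize(im[100:300,220:460,::-1],None,fx=3,fy=3))
"
```

```text
t 2.25 pos [444.  215.4  90.3] head 55.8 tilt 0.05 F [-0.5  0.7  1. ] open 85.2 j7 0.54 j5 -0.08
yaw deg -0.2; after-yaw tool shift cm [-0.36  0.97  9.13] without yaw [-0.35  0.97  9.13] dist mm 10.0
```

View pics/s1.png

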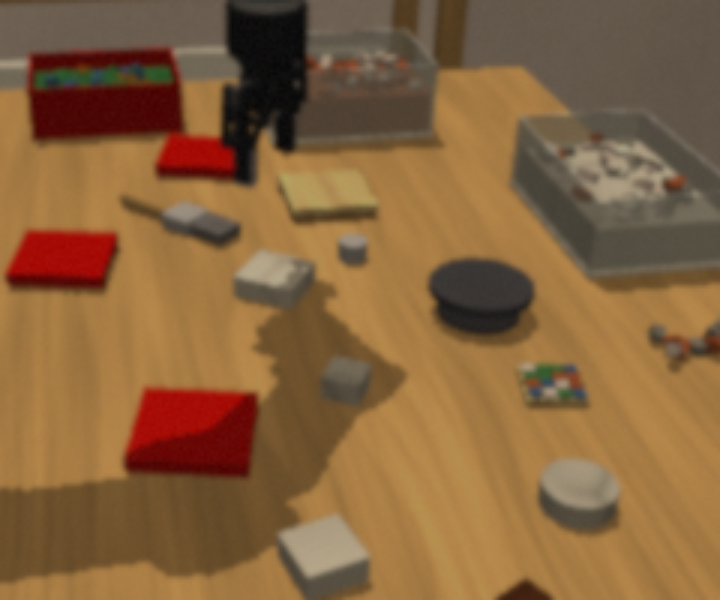

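```bash
python3 -c "
from h import *
plan(450,207,-1,56)"
```

```text
t 2.40 pos [442.9 218.6  91. ] head 56.1 tilt 0.06 F [-0.1 -0.2  0. ] open 85.7 j7 0.54 j5 -0.08
yaw deg 0.1; after-yaw tool shift cm [-0.57  1.24  9.2 ] without yaw [-0.58  1.24  9.2 ] dist mm 14.0
```

Request:
{"name": "jog_arm", "arguments": {
  "xyz": [
    [-0.29,0.62,0],
    [-0.29,0.62,0],
    [0,0,1.7],
    [0,0,1.7],
    [0,0,1.7],
    [0,0,1],
    [0,0,0],
    [0,0,0]
  ],
  "delta_rot": [
    [0,0,0],
    [0,0,0],
    [0,0,0],
    [0,0,0],
    [0,0,0],
    [0,0,0],
    [0,0,0],
    [0,0,0]
  ],
  "grip": [0,0,0,0,0,0,0,0]
}}

```text
t: 3.07
tool_pos: [450.2, 205.2, 29.6]
tool_rot: [2.773, 1.476, -0.001]
wrist_force: [0.2, -0.2, 0.5]
opening: 85.3
```

```bash
python3 -c "
from h import *
plan(450,207,-1,56)
im,d=manip.camera('side');cv2.imwrite('pics/s2.png',cv2.resize(im[150:230,260:370,::-1],None,fx=7,fy=7))
im,d=manip.camera('top');cv2.imwrite('pics/t2.png',cv2.resize(im[160:240,220:330,::-1],None,fx=7,fy=7))
"
```

```text
t 3.07 pos [450.2 205.2  29.6] head 56.1 tilt 0.05 F [ 0.2 -0.2  0.5] open 85.3 j7 0.58 j5 -0.08
yaw deg 0.1; after-yaw tool shift cm [ 0.14 -0.12  3.06] without yaw [ 0.14 -0.12  3.06] dist mm 2.0
```

View pics/s2.png

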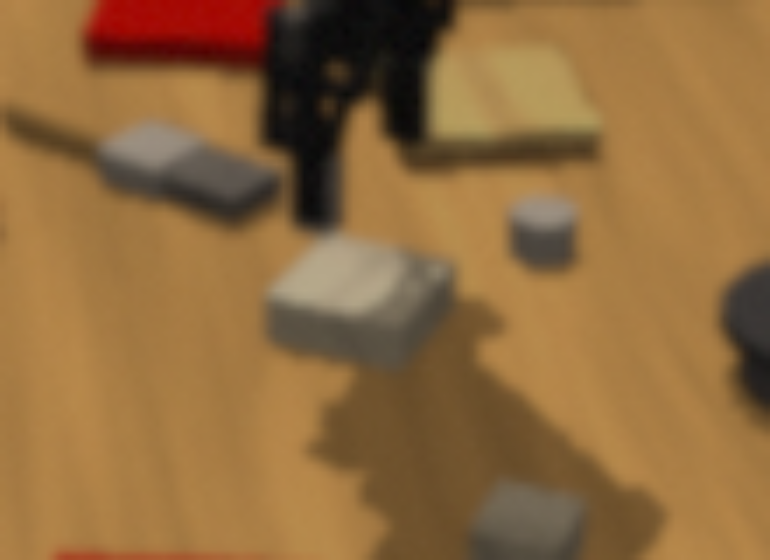

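```bash
python3 -c "
from h import *
for s in(1,-1):
  for z in(30,43,60):
    X=[450.2+s*.56*46,205.2+s*.83*46,z]
    u,v=proj('side',X);print(s,z,'side crop',round((u-260)*7),round((v-150)*7),end=' ')
    u,v=proj('top',X);print('top crop',round((u-220)*7),round((v-160)*7))
"
```

```text
1 30 side crop 403 223 top crop 302 269
1 43 side crop 404 197 top crop 298 263
1 60 side crop 404 162 top crop 293 255
-1 30 side crop 316 315 top crop 466 356
-1 43 side crop 316 288 top crop 464 351
-1 60 side crop 316 252 top crop 461 345
```

View pics/t2.png

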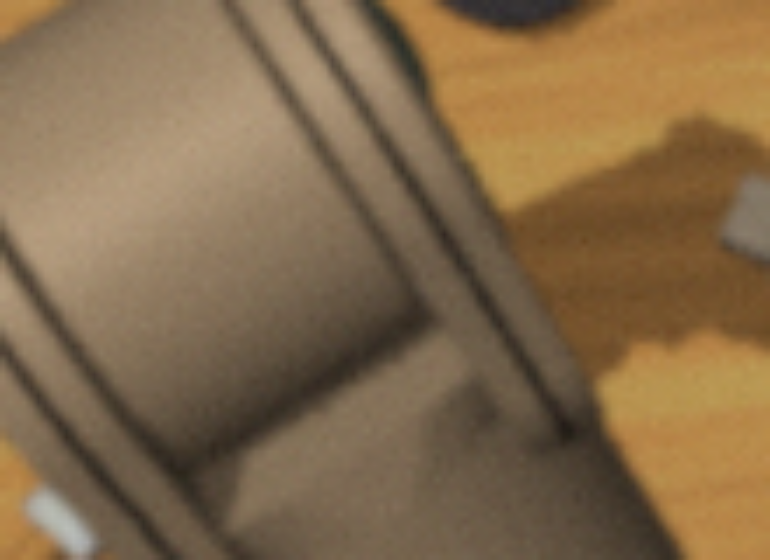

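```bash
python3 -c "
from h import *
im,d=manip.camera('side');X=cloud('side',d)
print(manip.state()['tool_pos'])
m=(d>0)&(X[...,2]>28)&(X[...,2]<120)&(np.hypot(X[...,0]-450,X[...,1]-205)<70)
for z in range(28,118,6):
  q=X[m&(X[...,2]>=z)&(X[...,2]<z+6)]
  if len(q): print(z,len(q),q.min(0).round(),q.max(0).round())
cv2.imwrite('pics/s3.png',cv2.resize(im[150:230,260:370,::-1],None,fx=7,fy=7))
"
```

```text
[451.05961312 205.73377056  30.55524372]
28 4 [427. 188.  28.] [471. 236.  29.]
70 9 [416. 163.  73.] [473. 249.  76.]
76 24 [412. 158.  76.] [481. 246.  82.]
82 26 [412. 158.  83.] [481. 248.  88.]
88 28 [412. 154.  88.] [481. 248.  94.]
94 26 [412. 155.  94.] [481. 248. 100.]
100 27 [412. 156. 100.] [485. 246. 106.]
106 31 [412. 155. 106.] [485. 250. 112.]
112 12 [425. 155. 113.] [484. 248. 117.]
```

View pics/s3.png

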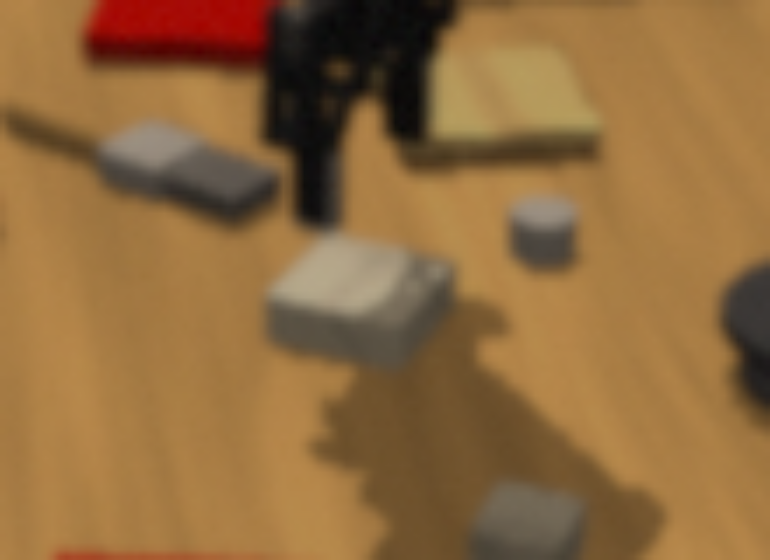

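Request:
{"name": "jog_arm", "arguments": {
  "xyz": [
    [0,0,1],
    [0,0,1],
    [0,0,1],
    [0,0,0],
    [0,0,0]
  ],
  "delta_rot": [
    [0,0,0],
    [0,0,0],
    [0,0,0],
    [0,0,0],
    [0,0,0]
  ],
  "grip": [0,0,0,0,0]
}}

```text
t: 3.63
tool_pos: [449.5, 205.0, -1.3]
tool_rot: [-2.773, -1.476, 0.004]
wrist_force: [-0.2, 0.4, 0.8]
opening: 85.3
```

```bash
cat >> h.py <<'E'
def tips(name,h=1):
    s=manip.state();im,d=manip.camera('side');X=cloud('side',d);p=s['tool_pos'];print(p.round(1),s['joints'].round(4),s['wrist_force'].round(1),s['opening'].round(1))
    dark=im.max(2)<70
    m=(d>0)&dark&(X[...,2]>p[2]-15)&(X[...,2]<p[2]+60)&(np.hypot(X[...,0]-p[0],X[...,1]-p[1])<70)&(X[...,2]>5)
    q=X[m]; o=np.argsort(q[:,2])[:12]; print(q[o].round(0).tolist())
    u,v=map(int,proj('side',p)); im=im[max(v-50,0):v+40,max(u-60,0):u+60,::-1]
    cv2.imwrite(f'pics/{name}.png',cv2.resize(im,None,fx=6,fy=6))
E
python3 -c "
from h import *
tips('s4')
"
```

```text
Traceback (most recent call last):
  File "h.py", line 18, in tips
    s=manip.state();im,d=manip.camera('side');X=cloud('side',d);p=s['tool_pos'];print(p.round(1),s['joints'].round(4),s['wrist_force'].round(1),s['opening'].round(1))
                                                                                                                                                ^^^^^^^^^^^^^^^^^^
AttributeError: 'float' object has no attribute 'round'
```

```bash
sed -i "s/s\['opening'\].round(1)/s['opening']/" h.py
python3 -c "
from h import *
tips('s4')
"
```

```text
[450.  205.2  -0.9] [-0.5091  0.7582  0.0365  2.0926 -0.0871  0.2935  0.579 ] [ 0.8 -0.8  0.3] 85.38951524228537
[[474.0, 243.0, 44.0], [470.0, 242.0, 44.0], [421.0, 165.0, 45.0], [476.0, 239.0, 46.0], [479.0, 237.0, 46.0], [471.0, 244.0, 47.0], [426.0, 160.0, 47.0], [467.0, 244.0, 47.0], [473.0, 242.0, 48.0], [476.0, 240.0, 48.0], [423.0, 157.0, 49.0], [479.0, 238.0, 49.0]]
```

View pics/s4.png

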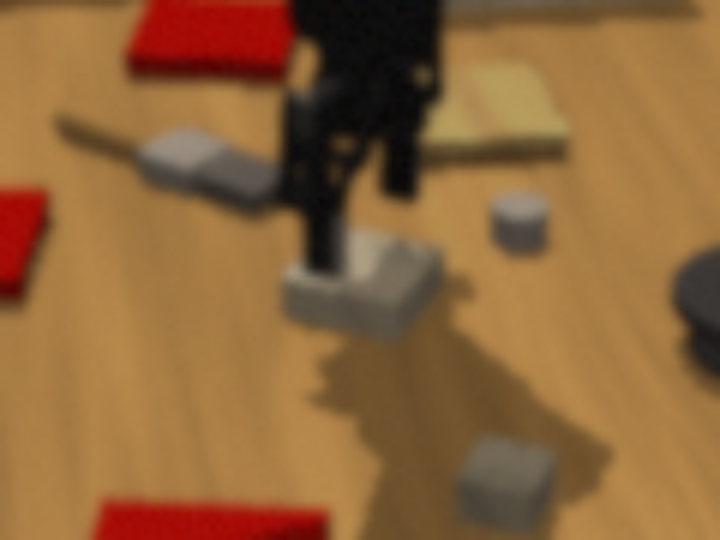

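Request:
{"name": "jog_arm", "arguments": {
  "xyz": [
    [0,0,0.7],
    [0,0,0.7],
    [0,0,0.6],
    [0,0,0],
    [0,0,0]
  ],
  "delta_rot": [
    [0,0,0],
    [0,0,0],
    [0,0,0],
    [0,0,0],
    [0,0,0]
  ],
  "grip": [0,0,0,0,0]
}}

```text
t: 4.15
tool_pos: [449.9, 205.2, -20.9]
tool_rot: [-2.773, -1.476, 0.002]
wrist_force: [-0.3, 0.5, 0.3]
opening: 85.2
```

```bash
python3 -c "
from h import *
tips('s5')
"
```

```text
[449.9 205.2 -20.9] [-0.5056  0.7978  0.0314  2.0959 -0.091   0.2504  0.5826] [-0.3  0.5  0.3] 85.24756773301031
[[435.0, 180.0, 18.0], [436.0, 185.0, 19.0], [416.0, 171.0, 22.0], [471.0, 244.0, 22.0], [418.0, 167.0, 23.0], [423.0, 161.0, 24.0], [427.0, 164.0, 25.0], [476.0, 239.0, 25.0], [471.0, 246.0, 25.0], [421.0, 165.0, 25.0], [473.0, 238.0, 25.0], [468.0, 243.0, 27.0]]
```

View pics/s5.png

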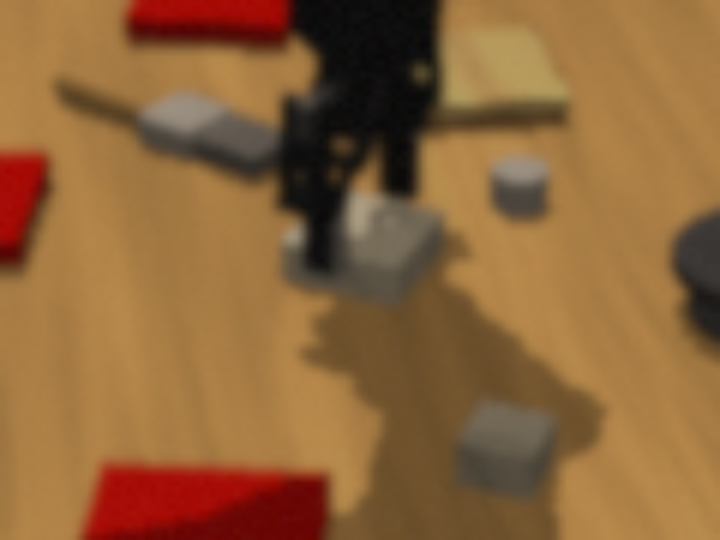

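Request:
{"name": "jog_arm", "arguments": {
  "xyz": [
    [0,0.1,0.4],
    [0,0,0.4],
    [0,0,0],
    [0,0,0]
  ],
  "delta_rot": [
    [0,0,0],
    [0,0,0],
    [0,0,0],
    [0,0,0]
  ],
  "grip": [0,0,0,0]
}}

```text
t: 4.53
tool_pos: [451.0, 204.7, -28.5]
tool_rot: [2.773, 1.476, -0.001]
wrist_force: [-0.9, -0.5, 0.2]
opening: 85.5
```

```bash
python3 -c "
from h import *
tips('s6')
"
```

```text
[451.  204.7 -28.5] [-0.5041  0.8135  0.0319  2.0951 -0.0999  0.2348  0.593 ] [-0.9 -0.5  0.2] 85.54599659676073
[[433.0, 165.0, 17.0], [418.0, 166.0, 18.0], [427.0, 163.0, 18.0], [420.0, 162.0, 19.0], [429.0, 160.0, 20.0], [433.0, 164.0, 21.0], [423.0, 158.0, 22.0], [479.0, 236.0, 23.0], [426.0, 161.0, 23.0], [480.0, 241.0, 23.0], [429.0, 160.0, 23.0], [415.0, 163.0, 23.0]]
```

Request:
{"name": "jog_arm", "arguments": {
  "xyz": [
    [0,0,0],
    [0,0,0],
    [0,0,0],
    [0,0,0],
    [0,0,0],
    [0,0,0],
    [0,0,0],
    [0,0,0]
  ],
  "delta_rot": [
    [0,0,0],
    [0,0,0],
    [0,0,0],
    [0,0,0],
    [0,0,0],
    [0,0,0],
    [0,0,0],
    [0,0,0]
  ],
  "grip": [0.15,0.3,0.5,0.7,1,1,1,1]
}}

```text
t: 5.25
tool_pos: [452.2, 205.6, -27.6]
tool_rot: [-2.773, -1.476, -0.004]
wrist_force: [-0.0, 0.6, 6.7]
opening: 62.8
```

```bash
python3 -c "
from h import *
tips('s7')
"
```

```text
[452.2 205.6 -27.6] [-0.5043  0.8118  0.0316  2.0942 -0.0999  0.2346  0.5929] [-0.   0.6  6.7] 62.83475750171366
[[423.0, 181.0, 9.0], [431.0, 173.0, 9.0], [434.0, 170.0, 10.0], [425.0, 176.0, 11.0], [434.0, 172.0, 13.0], [437.0, 169.0, 14.0], [427.0, 169.0, 15.0], [422.0, 175.0, 16.0], [419.0, 174.0, 16.0], [423.0, 177.0, 17.0], [425.0, 171.0, 17.0], [430.0, 164.0, 18.0]]
```

View pics/s7.png

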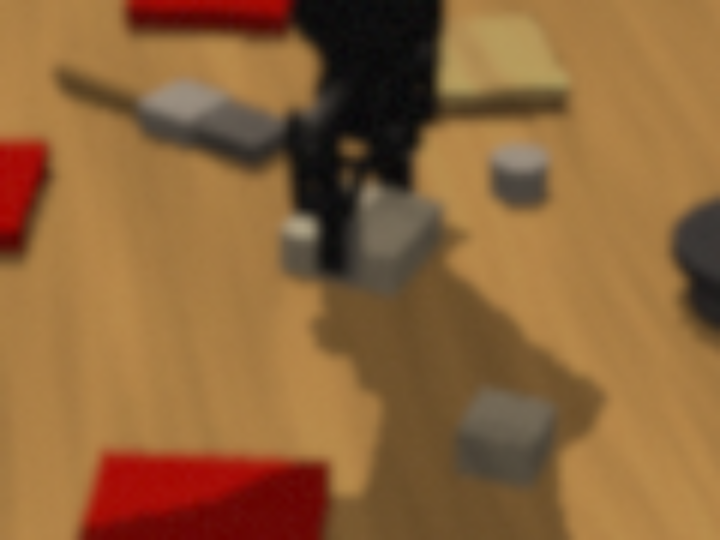

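Request:
{"name": "jog_arm", "arguments": {
  "xyz": [
    [0,0,-0.3],
    [0,0,-0.6],
    [0,0,-1],
    [0,0,-1.5],
    [0,0,-2],
    [0,0,-2],
    [0,0,-2],
    [0,0,-1],
    [0,0,0]
  ],
  "delta_rot": [
    [0,0,0],
    [0,0,0],
    [0,0,0],
    [0,0,0],
    [0,0,0],
    [0,0,0],
    [0,0,0],
    [0,0,0],
    [0,0,0]
  ],
  "grip": [1,1,1,1,1,1,1,1,1]
}}

```text
t: 6.05
tool_pos: [452.5, 205.5, 78.1]
tool_rot: [2.773, 1.476, 0.007]
wrist_force: [0.3, 0.7, -2.6]
opening: 63.5
```

```bash
python3 -c "
from h import *
tips('s8')
plan(544,400,80,90)
"
```

```text
[452.5 205.5  78.1] [-0.5292  0.6096  0.0682  2.0587 -0.086   0.4715  0.5812] [ 0.3  0.7 -2.6] 63.48117917408154
[[423.0, 178.0, 116.0], [426.0, 177.0, 116.0], [428.0, 176.0, 116.0], [421.0, 183.0, 117.0], [439.0, 171.0, 118.0], [433.0, 170.0, 119.0], [430.0, 169.0, 119.0], [436.0, 168.0, 119.0], [436.0, 172.0, 121.0], [422.0, 173.0, 121.0], [439.0, 170.0, 121.0], [425.0, 171.0, 122.0]]
t 6.10 pos [451.7 205.1  76.7] head 56.0 tilt 0.13 F [-0.4 -0.8 -3.6] open 62.8 j7 0.58 j5 -0.09
yaw deg -34.0; after-yaw tool shift cm [19.49  9.23 -0.29] without yaw [21.32 -3.23 -0.29] dist mm 216.0
```

View pics/s8.png

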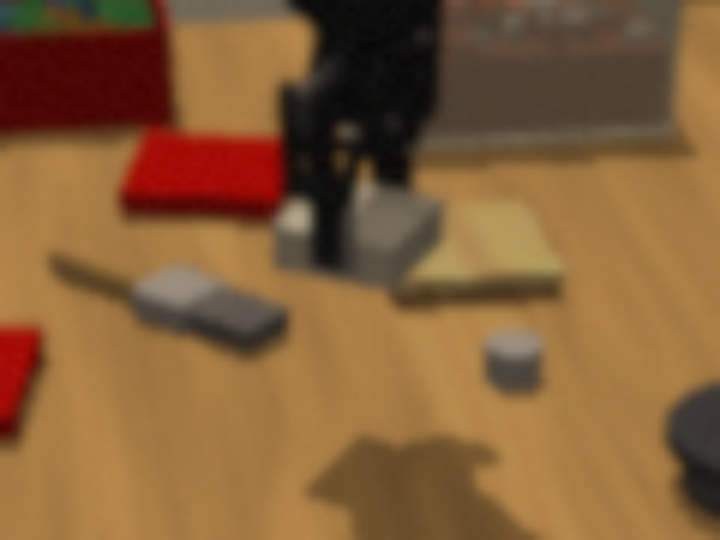

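Request:
{"name": "jog_arm", "arguments": {
  "xyz": [
    [0,0,0],
    [0,0,0],
    [0,0,0],
    [0,0,0],
    [0,0,0],
    [0,0,0],
    [0,0,0],
    [0,0,0],
    [1.5,0.7,0],
    [2,0.95,0],
    [2,0.95,0],
    [2,0.95,0]
  ],
  "delta_rot": [
    [0,0,-3],
    [0,0,-5],
    [0,0,-5],
    [0,0,-5],
    [0,0,-5],
    [0,0,-5],
    [0,0,-4],
    [0,0,-2],
    [0,0,0],
    [0,0,0],
    [0,0,0],
    [0,0,0]
  ],
  "grip": [1,1,1,1,1,1,1,1,1,1,1,1]
}}

```text
t: 7.1
tool_pos: [486.3, 280.1, 74.6]
tool_rot: [-2.221, -2.221, 0.003]
wrist_force: [0.9, 1.0, -3.1]
opening: 62.8
```

Request:
{"name": "jog_arm", "arguments": {
  "xyz": [
    [2,0.95,0],
    [2,0.95,0],
    [2,0.95,0],
    [2,0.95,0],
    [2,0.95,0],
    [2,0.95,0],
    [0,0,0],
    [0,0,0]
  ],
  "delta_rot": [
    [0,0,0],
    [0,0,0],
    [0,0,0],
    [0,0,0],
    [0,0,0],
    [0,0,0],
    [0,0,0],
    [0,0,0]
  ],
  "grip": [1,1,1,1,1,1,1,1]
}}

```text
t: 7.77
tool_pos: [542.4, 400.8, 73.9]
tool_rot: [-2.218, -2.223, 0.003]
wrist_force: [0.1, -1.5, -3.0]
opening: 62.8
```

```bash
python3 -c "
from h import *
tips('s9')
plan(544,400,30,90)
im,d=manip.camera('side');X=cloud('side',d);np.save('d9.npy',d);np.save('i9.npy',im)
"
```

```text
[542.4 400.8  73.9] [-0.6327  0.81   -0.0792  1.5463  0.0795  0.7906  0.8294] [ 0.1 -1.5 -3. ] 62.81579303062741
[[543.0, 369.0, 109.0], [546.0, 368.0, 109.0], [549.0, 365.0, 111.0], [539.0, 364.0, 111.0], [535.0, 362.0, 112.0], [550.0, 368.0, 113.0], [554.0, 373.0, 114.0], [534.0, 361.0, 116.0], [544.0, 359.0, 117.0], [549.0, 367.0, 117.0], [537.0, 359.0, 117.0], [540.0, 356.0, 118.0]]
t 7.82 pos [542.3 399.1  74. ] head 90.1 tilt 0.20 F [-0.9 -0.8 -2.5] open 62.8 j7 0.83 j5 0.08
yaw deg 0.1; after-yaw tool shift cm [0.1  0.18 4.4 ] without yaw [0.1  0.18 4.4 ] dist mm 2.0
```

View pics/s9.png

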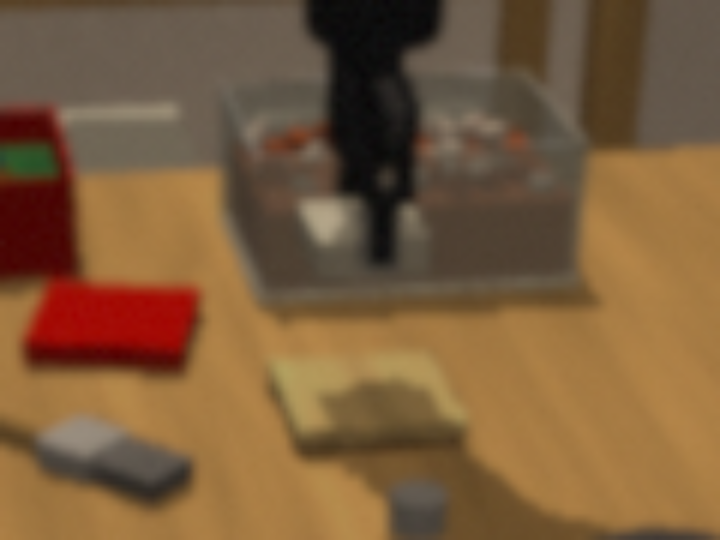

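```bash
python3 -c "
from h import *
d=np.load('d9.npy');im=np.load('i9.npy').astype(int);X=cloud('side',d)
m=(d>0)&(im.max(2)>75)&(abs(X[...,0]-543)<60)&(abs(X[...,1]-400)<60)&(X[...,2]>85)&(X[...,2]<150)
q=X[m];print(len(q),q.min(0).round(1),q.max(0).round(1))
f=q[q[:,2]<118];print('front',len(f),np.percentile(f,[2,50,98],axis=0).round(1).tolist())
f=q[q[:,2]>122];print('top',len(f),np.percentile(f,[2,50,98],axis=0).round(1).tolist())
for v in range(155,180):
  r=m[v];
  if r.any(): print(v,X[v][r][:,0].min().round(1),X[v][r][:,0].max().round(1),X[v][r][:,1].mean().round(),X[v][r][:,2].mean().round())
"
```

```text
185 [504.9 361.2 103.9] [568.4 440.5 141.9]
front 59 [[505.0, 363.6, 104.2], [525.4, 368.9, 111.3], [567.2, 423.3, 117.8]]
top 107 [[505.7, 364.3, 122.6], [524.4, 391.0, 127.3], [566.7, 437.8, 139.2]]
```

Request:
{"name": "jog_arm", "arguments": {
  "xyz": [
    [0.05,0.36,0],
    [0.05,0.36,0.5],
    [0,0,1.5],
    [0,0,2],
    [0,0,1.7],
    [0,0,1],
    [0,0,0.5],
    [0,0,0],
    [0,0,0]
  ],
  "delta_rot": [
    [0,0,0],
    [0,0,0],
    [0,0,0],
    [0,0,0],
    [0,0,0],
    [0,0,0],
    [0,0,0],
    [0,0,0],
    [0,0,0]
  ],
  "grip": [1,1,1,1,1,1,1,1,1]
}}

```text
t: 8.62
tool_pos: [551.3, 401.0, 4.1]
tool_rot: [2.221, 2.222, 0.001]
wrist_force: [1.0, 0.0, -3.1]
opening: 62.7
```

```bash
cat >> h.py <<'E'
def ext(x,y,z0,z1,r=60,cam='side'):
    im,d=manip.camera(cam);X=cloud(cam,d);i=im.astype(int)
    m=(d>0)&(i.max(2)>75)&(i.max(2)-i.min(2)<65)&(abs(X[...,0]-x)<r)&(abs(X[...,1]-y)<r)&(X[...,2]>z0)&(X[...,2]<z1)
    q=X[m];print('n',len(q),'min',q.min(0).round(1),'max',q.max(0).round(1),'p2/98',np.percentile(q,[2,98],axis=0).round(1).tolist())
E
python3 -c "
from h import *
plan(550,400,-9,90)
tips('s10')
ext(544,400,24,65)
"
```

```text
t 8.62 pos [551.3 401.    4.1] head 90.0 tilt 0.04 F [ 1.   0.  -3.1] open 62.7 j7 0.83 j5 0.09
yaw deg 0.0; after-yaw tool shift cm [-0.1  -0.13  1.31] without yaw [-0.1  -0.13  1.31] dist mm 2.0
[551.3 401.    4.1] [-0.63    0.9102 -0.0714  1.5531  0.0897  0.6808  0.8276] [ 1.   0.  -3.1] 62.7354913453859
[[556.0, 366.0, 40.0], [545.0, 364.0, 42.0], [551.0, 363.0, 42.0], [548.0, 362.0, 43.0], [558.0, 363.0, 45.0], [541.0, 364.0, 46.0], [554.0, 361.0, 47.0], [544.0, 362.0, 47.0], [551.0, 361.0, 47.0], [541.0, 367.0, 48.0], [546.0, 358.0, 49.0], [558.0, 363.0, 49.0]]
n 171 min [513.8 364.7  34.9] max [578.1 441.4  63. ] p2/98 [[514.3, 366.6, 35.9], [577.5, 433.1, 60.0]]
```

View pics/s10.png

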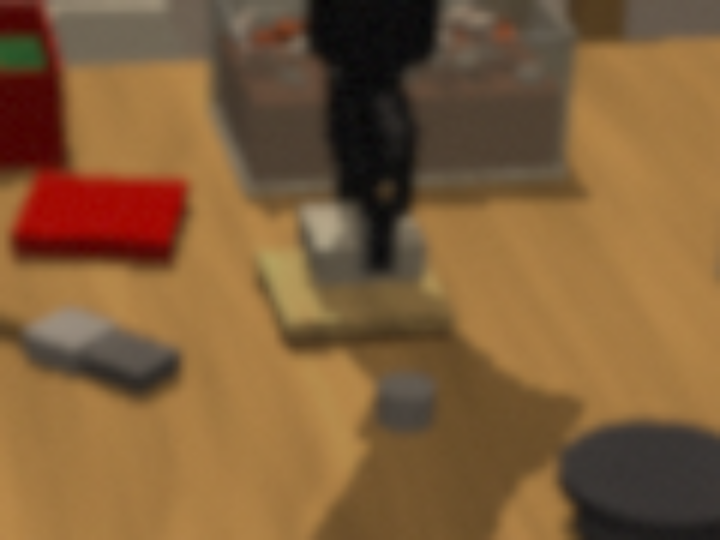

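Request:
{"name": "jog_arm", "arguments": {
  "xyz": [
    [0,-0.22,0.4],
    [0,0,0.4],
    [0,0,0.3],
    [0,0,0.1],
    [0,0,0]
  ],
  "delta_rot": [
    [0,0,0],
    [0,0,0],
    [0,0,0],
    [0,0,0],
    [0,0,0]
  ],
  "grip": [1,1,1,1,1]
}}

```text
t: 9.13
tool_pos: [548.3, 400.7, -8.8]
tool_rot: [-2.221, -2.222, 0.001]
wrist_force: [0.6, -0.5, -3.8]
opening: 62.6
```

Request:
{"name": "jog_arm", "arguments": {
  "xyz": [
    [0,0,0.1],
    [0,0,0.1],
    [0,0,0]
  ],
  "delta_rot": [
    [0,0,0],
    [0,0,0],
    [0,0,0]
  ],
  "grip": [1,1,1]
}}

```text
t: 9.38
tool_pos: [548.8, 401.0, -9.5]
tool_rot: [2.221, 2.222, 0.001]
wrist_force: [-1.1, -1.5, 2.6]
opening: 62.7
```

Request:
{"name": "jog_arm", "arguments": {
  "xyz": [
    [0,0,0],
    [0,0,0],
    [0,0,0],
    [0,0,0],
    [0,0,0],
    [0,0,-1],
    [0,0,-2],
    [0,0,-3],
    [0,0,-3],
    [0,0,-3],
    [0,0,0]
  ],
  "delta_rot": [
    [0,0,0],
    [0,0,0],
    [0,0,0],
    [0,0,0],
    [0,0,0],
    [0,0,0],
    [0,0,0],
    [0,0,0],
    [0,0,0],
    [0,0,0],
    [0,0,0]
  ],
  "grip": [0.2,0.1,0,0,0,0,0,0,0,0,0]
}}

```text
t: 10.3
tool_pos: [552.4, 404.0, 117.4]
tool_rot: [2.22, 2.221, 0.019]
wrist_force: [0.4, 1.1, 0.7]
opening: 85.3
```

```bash
python3 -c "
from h import *
plan(416,-197,90,15)
tips('s11')
ext(544,400,35,65)
"
```

```text
t 10.30 pos [552.4 404.  117.4] head 90.0 tilt 0.71 F [0.4 1.1 0.7] open 85.3 j7 0.84 j5 0.07
yaw deg 75.0; after-yaw tool shift cm [-28.76  54.53   2.14] without yaw [-60.11 -13.69   2.14] dist mm 616.0
[552.4 404.  117.4] [-0.6263  0.7634 -0.0822  1.5042  0.0749  0.8646  0.8376] [0.4 1.1 0.7] 85.2528276821757
[[552.0, 452.0, 160.0], [559.0, 358.0, 161.0], [555.0, 450.0, 161.0], [555.0, 358.0, 161.0], [544.0, 448.0, 162.0], [551.0, 354.0, 163.0], [547.0, 446.0, 163.0], [548.0, 353.0, 163.0], [544.0, 354.0, 163.0], [551.0, 449.0, 165.0], [541.0, 450.0, 165.0], [548.0, 449.0, 165.0]]
n 171 min [511.2 365.4  35.9] max [576.  432.5  46.6] p2/98 [[511.8, 366.7, 36.7], [574.4, 426.7, 45.9]]
```

View pics/s11.png

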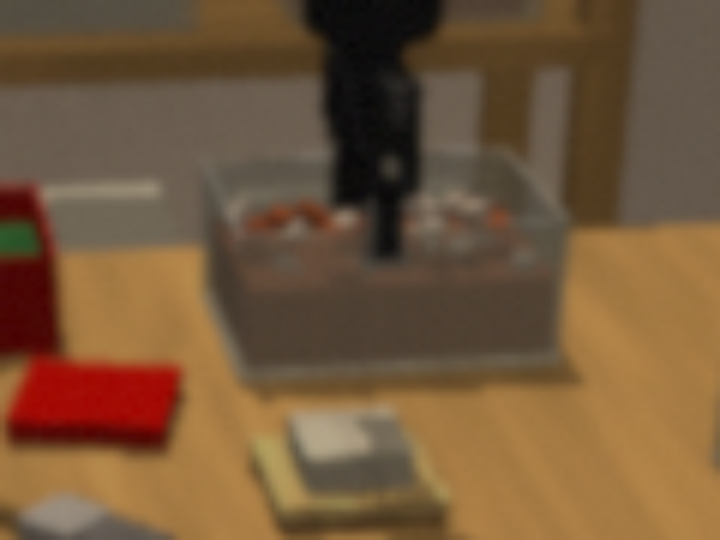

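Request:
{"name": "jog_arm", "arguments": {
  "xyz": [
    [0,0,0],
    [0,0,0],
    [0,0,0],
    [0,0,0],
    [0,0,0],
    [0,0,0],
    [0,0,0],
    [0,0,0],
    [0,0,0],
    [0,0,0],
    [0,0,0],
    [0,0,0]
  ],
  "delta_rot": [
    [0,0,6.5],
    [0,0,6.5],
    [0,0,6.5],
    [0,0,6.5],
    [0,0,6.5],
    [0,0,6.5],
    [0,0,6.5],
    [0,0,6.5],
    [0,0,6.5],
    [0,0,6.5],
    [0,0,6.5],
    [0,0,3.5]
  ],
  "grip": [0,0,0,0,0,0,0,0,0,0,0,0]
}}

```text
t: 11.4
tool_pos: [547.5, 400.3, 108.2]
tool_rot: [3.114, 0.403, -0.004]
wrist_force: [-0.6, 0.1, -0.6]
opening: 85.3
```

Request:
{"name": "jog_arm", "arguments": {
  "xyz": [
    [-1.3,2.5,0],
    [-1.3,2.5,0],
    [-1.3,2.5,0],
    [-1.3,2.5,0],
    [-1.3,2.5,0],
    [-1.3,2.5,0],
    [-1.3,2.5,0],
    [-1.3,2.5,0],
    [-1.3,2.5,0],
    [-1.3,2.5,0],
    [-1.3,2.5,0],
    [-1.3,2.5,0]
  ],
  "delta_rot": [
    [0,0,0],
    [0,0,0],
    [0,0,0],
    [0,0,0],
    [0,0,0],
    [0,0,0],
    [0,0,0],
    [0,0,0],
    [0,0,0],
    [0,0,0],
    [0,0,0],
    [0,0,0]
  ],
  "grip": [0,0,0,0,0,0,0,0,0,0,0,0]
}}

```text
t: 12.4
tool_pos: [474.3, 69.3, 109.0]
tool_rot: [3.114, 0.411, -0.003]
wrist_force: [-0.1, -0.9, -0.8]
opening: 85.5
```

```bash
python3 -c "
from h import *
plan(416,-197,90,15)
print(manip.state()['joints'])
"
```

```text
t 12.40 pos [474.3  69.3 109. ] head 15.1 tilt 0.13 F [-0.1 -0.9 -0.8] open 85.5 j7 0.29 j5 -0.23
yaw deg 0.1; after-yaw tool shift cm [-12.52  24.22   1.92] without yaw [-12.54  24.2    1.92] dist mm 273.0
[-0.3571967   0.5489733   0.22150554  2.07891352 -0.22522519  0.53804744
  0.28978833]
```

Request:
{"name": "jog_arm", "arguments": {
  "xyz": [
    [-1.25,2.4,0],
    [-1.25,2.4,0],
    [-1.25,2.4,0],
    [-1.25,2.4,0],
    [-1.25,2.4,0],
    [-1.25,2.4,0],
    [-1.25,2.4,0],
    [-1.25,2.4,0],
    [-1,2,0],
    [0,0,0],
    [0,0,0]
  ],
  "delta_rot": [
    [0,0,0],
    [0,0,0],
    [0,0,0],
    [0,0,0],
    [0,0,0],
    [0,0,0],
    [0,0,0],
    [0,0,0],
    [0,0,0],
    [0,0,0],
    [0,0,0]
  ],
  "grip": [0,0,0,0,0,0,0,0,0,0,0]
}}

```text
t: 13.32
tool_pos: [423.4, -163.6, 109.1]
tool_rot: [-3.115, -0.406, 0.003]
wrist_force: [0.1, 1.1, -0.5]
opening: 85.4
```

```bash
python3 -c "
from h import *
im,d=manip.camera('top');np.save('topd2.npy',d);np.save('topi2.npy',im);cv2.imwrite('pics/t12.png',im[:,:,::-1])
plan(416,-197,90,15)
print(manip.state()['joints'])
"
```

```text
t 13.37 pos [ 423.8 -162.2  109.1] head 15.0 tilt 0.11 F [ 0.5  0.9 -0.1] open 85.6 j7 0.75 j5 -0.17
yaw deg -0.0; after-yaw tool shift cm [-1.65  3.16  1.91] without yaw [-1.65  3.16  1.91] dist mm 36.0
[ 0.18723912  0.51795566  0.1654806   2.14300866 -0.17326868  0.49465474
  0.74593702]
```

View pics/t12.png

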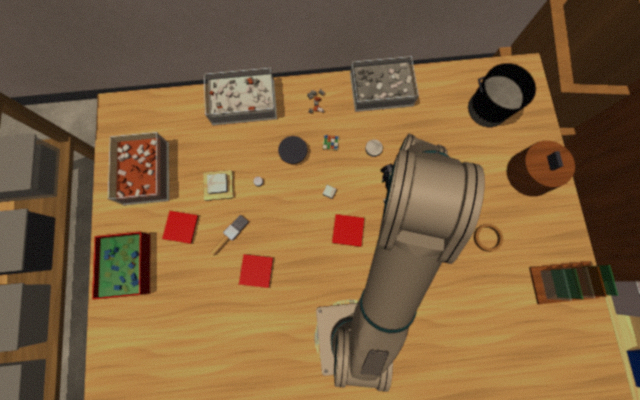

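```bash
cat > fit.py <<'E'
from h import *
from scipy.optimize import minimize
def fit(d,n,c0,sz,zr,circ=False,rr=1.1,off=0):
    X=cloud(n,d)
    a=(d>0)&(np.hypot(X[...,0]-c0[0],X[...,1]-c0[1])<sz*rr)
    P=X[a];y=((P[:,2]>zr[0])&(P[:,2]<zr[1])).astype(float)
    def f(p):
        c,s=np.cos(p[2]),np.sin(p[2]);dx=P[:,0]-p[0];dy=P[:,1]-p[1]
        q=(np.hypot(dx,dy) if circ else np.maximum(abs(c*dx+s*dy),abs(-s*dx+c*dy)))-sz/2
        return ((1/(1+np.exp(np.clip(q/1.5,-30,30)))-y)**2).sum()
    r=min((minimize(f,[*c0,t],method="Nelder-Mead") for t in ([0] if circ else np.arange(0,1.57,.2))),key=lambda r:r.fun)
    print(n,r.x[:2].round(1),"ang %.1f"%((np.degrees(r.x[2])+45)%90-45),"res %.1f"%r.fun,"ztop %.1f"%np.median(P[:,2][y>0]));return r.x
E
python3 - <<'E'
from fit import *
d=np.load('topd2.npy')
fit(d,'top',(544,400),64,(32,48)); fit(d,'top',(544,400),100,(12,60))
E
```

```text
top [546.4 399.9] ang 0.0 res 23.7 ztop 40.8
top [546.2 402.1] ang 0.1 res 36.7 ztop 21.6
```

Request:
{"name": "jog_arm", "arguments": {
  "xyz": [
    [-0.8,1.6,0],
    [-0.85,1.6,0.9],
    [0,0,2],
    [0,0,2],
    [0,0,2],
    [0,0,1],
    [0,0,1],
    [0,0,0],
    [0,0,0]
  ],
  "delta_rot": [
    [0,0,0],
    [0,0,0],
    [0,0,0],
    [0,0,0],
    [0,0,0],
    [0,0,0],
    [0,0,0],
    [0,0,0],
    [0,0,0]
  ],
  "grip": [0,0,0,0,0,0,0,0,0]
}}

```text
t: 14.12
tool_pos: [416.9, -197.2, 20.6]
tool_rot: [-3.114, -0.413, 0.001]
wrist_force: [-0.2, -0.6, 0.3]
opening: 85.5
```

```bash
python3 -c "
from h import *
tips('s12')
plan(416,-197,-25,15)
"
```

```text
[ 416.9 -197.2   20.6] [ 0.3209  0.6972  0.0883  2.1762 -0.2095  0.2767  0.8539] [-0.2 -0.6  0.3] 85.52309602935154
[[368.0, -212.0, 66.0], [457.0, -187.0, 67.0], [456.0, -184.0, 67.0], [459.0, -196.0, 68.0], [458.0, -192.0, 68.0], [462.0, -193.0, 68.0], [373.0, -218.0, 70.0], [456.0, -184.0, 70.0], [369.0, -217.0, 70.0], [371.0, -218.0, 70.0], [457.0, -188.0, 71.0], [459.0, -196.0, 71.0]]
t 14.17 pos [ 417.3 -197.5   21.1] head 15.1 tilt 0.02 F [ 1.  -0.4  0.7] open 85.4 j7 0.85 j5 -0.21
yaw deg 0.1; after-yaw tool shift cm [-0.11 -0.08  4.61] without yaw [-0.11 -0.08  4.61] dist mm 1.0
```

View pics/s12.png

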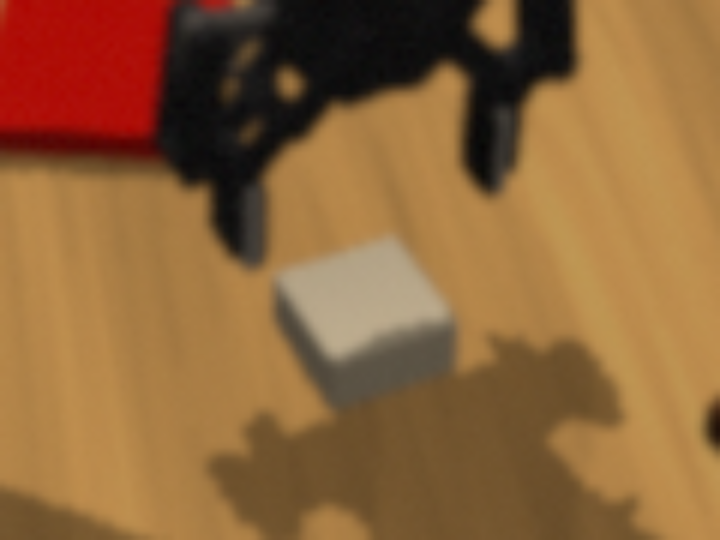

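Request:
{"name": "jog_arm", "arguments": {
  "xyz": [
    [0,0,0.8],
    [0,0,0.8],
    [0,0,0.8],
    [0,0,0],
    [0,0,0]
  ],
  "delta_rot": [
    [0,0,0],
    [0,0,0],
    [0,0,0],
    [0,0,0],
    [0,0,0]
  ],
  "grip": [0,0,0,0,0]
}}

```text
t: 14.58
tool_pos: [416.5, -197.6, -2.7]
tool_rot: [-3.114, -0.41, 0.003]
wrist_force: [0.5, -0.6, -0.6]
opening: 85.3
```

```bash
python3 -c "
from h import *
plan(416,-197,-25,15)
print(manip.state()['joints'])
"
```

```text
t 14.58 pos [ 416.5 -197.6   -2.7] head 15.0 tilt 0.11 F [ 0.5 -0.6 -0.6] open 85.3 j7 1.05 j5 -0.41
yaw deg 0.0; after-yaw tool shift cm [-0.03 -0.07  2.23] without yaw [-0.03 -0.07  2.23] dist mm 1.0
[ 0.28918947  0.75026145  0.13666272  2.18316261 -0.4106972   0.23346255
  1.05230576]
```

Request:
{"name": "jog_arm", "arguments": {
  "xyz": [
    [0,0,0.5],
    [0,0,0.5],
    [0,0,0],
    [0,0,0]
  ],
  "delta_rot": [
    [0,0,0],
    [0,0,0],
    [0,0,0],
    [0,0,0]
  ],
  "grip": [0.1,0.2,0.2,0.2]
}}

```text
t: 14.92
tool_pos: [416.8, -197.6, -12.2]
tool_rot: [-3.114, -0.411, 0.002]
wrist_force: [0.4, -0.6, 0.1]
opening: 68.3
```

```bash
python3 -c "
from h import *
plan(416,-197,-25,15)
print(manip.state()['joints'])
tips('s13')
"
```

```text
t 14.92 pos [ 416.8 -197.6  -12.2] head 15.0 tilt 0.07 F [ 0.4 -0.6  0.1] open 68.3 j7 1.29 j5 -0.65
yaw deg 0.0; after-yaw tool shift cm [-0.06 -0.08  1.28] without yaw [-0.06 -0.08  1.28] dist mm 1.0
[ 0.24567244  0.77755579  0.20233888  2.18607272 -0.64726901  0.23592094
  1.28737482]
[ 416.8 -197.6  -12.2] [ 0.2457  0.7776  0.2023  2.1861 -0.6473  0.2359  1.2874] [ 0.4 -0.6  0.1] 68.32793598871424
[[390.0, -195.0, 11.0], [390.0, -196.0, 14.0], [449.0, -193.0, 28.0], [447.0, -184.0, 29.0], [450.0, -198.0, 29.0], [376.0, -213.0, 30.0], [452.0, -199.0, 30.0], [384.0, -215.0, 30.0], [448.0, -189.0, 31.0], [453.0, -196.0, 31.0], [449.0, -192.0, 31.0], [447.0, -183.0, 31.0]]
```

View pics/s13.png

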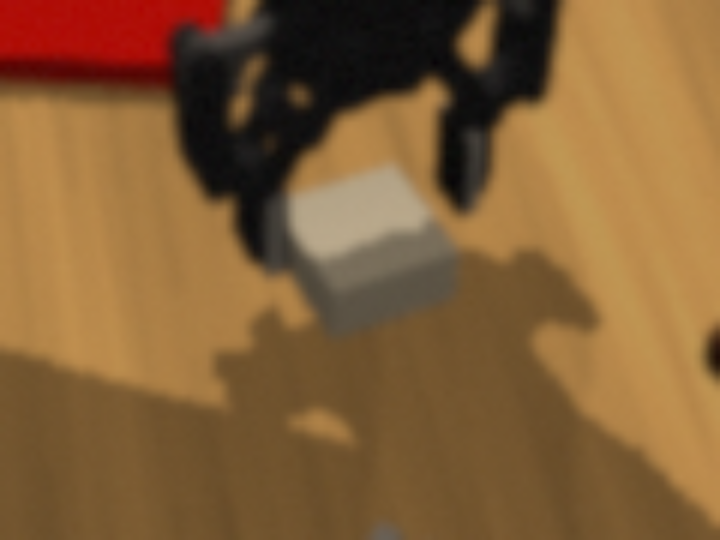

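Request:
{"name": "jog_arm", "arguments": {
  "xyz": [
    [0,0,0.4],
    [0,0,0.35],
    [0,0,0.35],
    [0,0,0],
    [0,0,0]
  ],
  "delta_rot": [
    [0,0,0],
    [0,0,0],
    [0,0,0],
    [0,0,0],
    [0,0,0]
  ],
  "grip": [0.2,0.2,0.2,0.2,0.2]
}}

```text
t: 15.38
tool_pos: [416.9, -197.6, -23.1]
tool_rot: [-3.114, -0.411, 0.001]
wrist_force: [0.5, -0.0, -0.4]
opening: 68.4
```

```bash
python3 -c "
from h import *
plan(416,-197,-25,15)
tips('s14')
"
```

```text
t 15.38 pos [ 416.9 -197.6  -23.1] head 15.0 tilt 0.05 F [ 0.5 -0.  -0.4] open 68.4 j7 1.46 j5 -0.82
yaw deg 0.0; after-yaw tool shift cm [-0.07 -0.09  0.19] without yaw [-0.07 -0.09  0.19] dist mm 1.0
[ 416.9 -197.6  -23.1] [ 0.2224  0.8061  0.2385  2.1881 -0.8201  0.236   1.4577] [ 0.5 -0.  -0.4] 68.37019932963148
[[390.0, -197.0, 7.0], [390.0, -195.0, 8.0], [391.0, -193.0, 12.0], [390.0, -197.0, 12.0], [447.0, -186.0, 17.0], [448.0, -190.0, 17.0], [450.0, -193.0, 17.0], [448.0, -184.0, 18.0], [451.0, -198.0, 19.0], [453.0, -197.0, 20.0], [448.0, -190.0, 21.0], [380.0, -216.0, 21.0]]
```

View pics/s14.png

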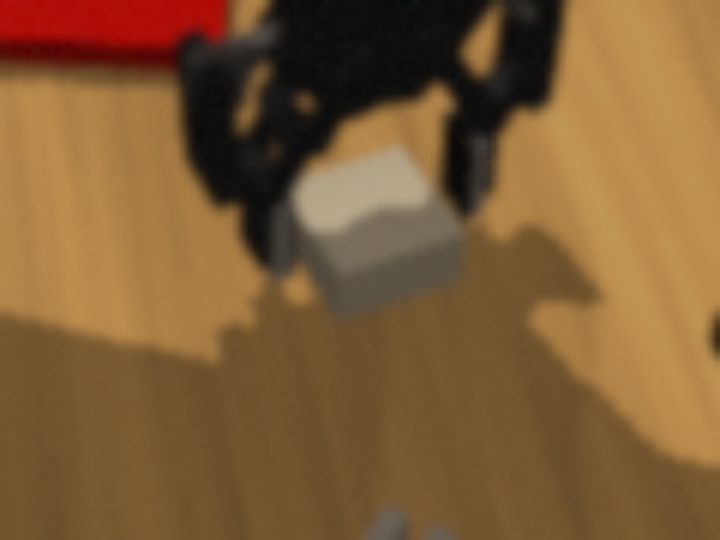

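Request:
{"name": "jog_arm", "arguments": {
  "xyz": [
    [0,0,0.35],
    [0,0,0],
    [0,0,0],
    [0,0,0],
    [0,0,0],
    [0,0,0],
    [0,0,0],
    [0,0,0]
  ],
  "delta_rot": [
    [0,0,0],
    [0,0,0],
    [0,0,0],
    [0,0,0],
    [0,0,0],
    [0,0,0],
    [0,0,0],
    [0,0,0]
  ],
  "grip": [0.2,0.3,0.4,0.6,0.8,1,1,1]
}}

```text
t: 16.1
tool_pos: [417.2, -197.6, -26.2]
tool_rot: [-3.114, -0.411, -0.0]
wrist_force: [0.2, 0.7, 6.5]
opening: 48.7
```

```bash
python3 -c "
from h import *
plan(416,-197,-25,15)
tips('s15')
"
```

```text
t 16.10 pos [ 417.2 -197.6  -26.2] head 15.0 tilt 0.04 F [0.2 0.7 6.5] open 48.7 j7 1.51 j5 -0.87
yaw deg 0.0; after-yaw tool shift cm [-0.1  -0.09 -0.12] without yaw [-0.1  -0.09 -0.12] dist mm 1.0
[ 417.2 -197.6  -26.2] [ 0.2163  0.8143  0.2477  2.1887 -0.8698  0.2364  1.5064] [0.2 0.7 6.5] 48.65734115335379
[[387.0, -212.0, 10.0], [393.0, -214.0, 11.0], [391.0, -215.0, 12.0], [389.0, -215.0, 12.0], [387.0, -212.0, 13.0], [450.0, -193.0, 14.0], [385.0, -213.0, 14.0], [391.0, -214.0, 14.0], [393.0, -215.0, 14.0], [389.0, -215.0, 15.0], [385.0, -211.0, 15.0], [387.0, -212.0, 15.0]]
```

View pics/s15.png

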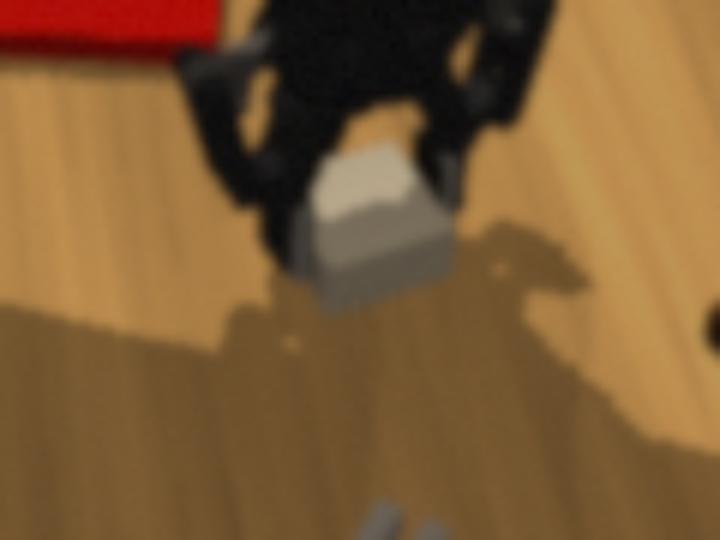

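Request:
{"name": "jog_arm", "arguments": {
  "xyz": [
    [0,0,-0.3],
    [0,0,-0.6],
    [0,0,-1],
    [0,0,-1.2],
    [0,0,-1.5],
    [0,0,-2],
    [0,0,-2],
    [0,0,-2],
    [0,0,-1.5],
    [0,0,-1],
    [0,0,0]
  ],
  "delta_rot": [
    [0,0,0],
    [0,0,0],
    [0,0,0],
    [0,0,0],
    [0,0,0],
    [0,0,0],
    [0,0,0],
    [0,0,3],
    [0,0,6],
    [0,0,6],
    [0,0,0]
  ],
  "grip": [1,1,1,1,1,1,1,1,1,1,1]
}}

```text
t: 17.07
tool_pos: [417.8, -198.1, 106.0]
tool_rot: [3.141, -0.003, 0.003]
wrist_force: [-0.5, -0.3, -1.4]
opening: 48.9
```

```bash
python3 -c "
from h import *
plan(544,399,110,0)
tips('s16')
"
```

```text
t 17.07 pos [ 417.8 -198.1  106. ] head -0.1 tilt 0.11 F [-0.5 -0.3 -1.4] open 48.9 j7 1.11 j5 -0.70
yaw deg -0.1; after-yaw tool shift cm [ 12.63 -59.71  -0.43] without yaw [ 12.52 -59.73  -0.43] dist mm 610.0
[ 417.8 -198.1  106. ] [-0.0762  0.6253  0.6876  2.1366 -0.7011  0.6139  1.1127] [-0.5 -0.3 -1.4] 48.90764582165466
[[390.0, -208.0, 143.0], [390.0, -208.0, 145.0], [388.0, -208.0, 145.0], [383.0, -204.0, 146.0], [390.0, -206.0, 146.0], [451.0, -203.0, 147.0], [385.0, -206.0, 147.0], [391.0, -214.0, 147.0], [449.0, -204.0, 147.0], [381.0, -203.0, 148.0], [383.0, -204.0, 148.0], [386.0, -208.0, 148.0]]
```

View pics/s16.png

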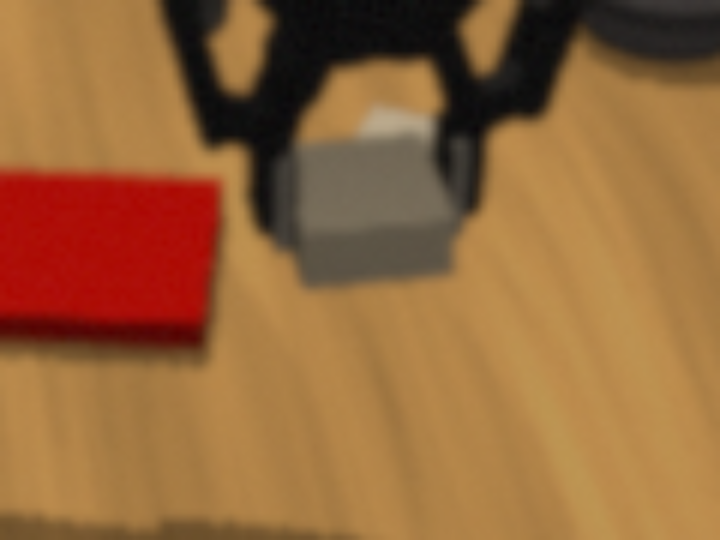

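Request:
{"name": "jog_arm", "arguments": {
  "xyz": [
    [0.3,-1.2,0],
    [0.5,-2.4,0],
    [0.5,-2.4,0],
    [0.5,-2.4,0],
    [0.5,-2.4,0],
    [0.5,-2.4,0],
    [0.5,-2.4,0],
    [0.5,-2.4,0],
    [0.5,-2.4,0],
    [0.5,-2.4,0],
    [0.5,-2.4,0],
    [0.5,-2.4,0]
  ],
  "delta_rot": [
    [0,0,0],
    [0,0,0],
    [0,0,0],
    [0,0,0],
    [0,0,0],
    [0,0,0],
    [0,0,0],
    [0,0,0],
    [0,0,0],
    [0,0,0],
    [0,0,0],
    [0,0,0]
  ],
  "grip": [1,1,1,1,1,1,1,1,1,1,1,1]
}}

```text
t: 18.12
tool_pos: [473.9, 79.5, 103.4]
tool_rot: [-3.141, -0.006, 0.004]
wrist_force: [0.8, -0.3, -1.4]
opening: 48.6
```

```bash
python3 -c "
from h import *
plan(544,399,110,0)
print(manip.state()['joints'])
"
```

```text
t 18.12 pos [473.9  79.5 103.4] head 0.2 tilt 0.16 F [ 0.8 -0.3 -1.4] open 48.6 j7 0.55 j5 -0.75
yaw deg 0.2; after-yaw tool shift cm [  7.01 -31.95  -0.67] without yaw [  7.13 -31.92  -0.67] dist mm 327.0
[-0.71178208  0.67358325  0.75130831  2.0884228  -0.75174486  0.67404643
  0.5548008 ]
```

Request:
{"name": "jog_arm", "arguments": {
  "xyz": [
    [0.5,-2.4,0],
    [0.5,-2.4,0],
    [0.5,-2.4,0],
    [0.5,-2.4,0],
    [0.5,-2.4,0],
    [0.5,-2.4,0],
    [0.5,-2.4,0],
    [0.5,-2.4,0],
    [0.5,-2.4,0],
    [0.5,-2.4,0],
    [0.6,-2.4,0],
    [0.6,-2,0]
  ],
  "delta_rot": [
    [0,0,0],
    [0,0,0],
    [0,0,0],
    [0,0,0],
    [0,0,0],
    [0,0,0],
    [0,0,0],
    [0,0,0],
    [0,0,0],
    [0,0,0],
    [0,0,0],
    [0,0,0]
  ],
  "grip": [1,1,1,1,1,1,1,1,1,1,1,1]
}}

```text
t: 19.12
tool_pos: [535.4, 364.2, 102.8]
tool_rot: [-3.141, -0.008, 0.005]
wrist_force: [0.5, 0.5, -0.5]
opening: 48.5
```

Request:
{"name": "jog_arm", "arguments": {
  "xyz": [
    [0.6,-2,0],
    [0,0,0],
    [0,0,0]
  ],
  "delta_rot": [
    [0,0,0],
    [0,0,0],
    [0,0,0]
  ],
  "grip": [1,1,1]
}}

```text
t: 19.37
tool_pos: [541.5, 382.9, 102.6]
tool_rot: [3.141, 0.008, -0.005]
wrist_force: [0.7, -1.4, -2.0]
opening: 49.2
```

```bash
python3 -c "
from h import *
tips('s17')
plan(544,399,60,0)
ext(544,399,125,170)
"
```

```text
[541.5 382.9 102.6] [-1.0807  0.9059  0.8053  1.5787 -0.7465  0.9912 -0.0342] [ 0.7 -1.4 -2. ] 49.20605040986219
[[513.0, 375.0, 136.0], [508.0, 382.0, 138.0], [509.0, 372.0, 138.0], [513.0, 374.0, 140.0], [514.0, 364.0, 141.0], [576.0, 382.0, 141.0], [508.0, 369.0, 142.0], [510.0, 375.0, 143.0], [514.0, 363.0, 144.0], [506.0, 373.0, 144.0], [570.0, 374.0, 144.0], [512.0, 372.0, 145.0]]
t 19.42 pos [541.7 381.3 103. ] head 0.1 tilt 0.18 F [-0.1  0.4 -1.3] open 48.8 j7 -0.03 j5 -0.75
yaw deg 0.1; after-yaw tool shift cm [ 0.24 -1.77  4.3 ] without yaw [ 0.24 -1.77  4.3 ] dist mm 18.0
n 181 min [500.4 353.8 131.8] max [571.1 408.6 168.7] p2/98 [[516.1, 355.3, 132.9], [563.9, 406.9, 156.6]]
```

View pics/s17.png

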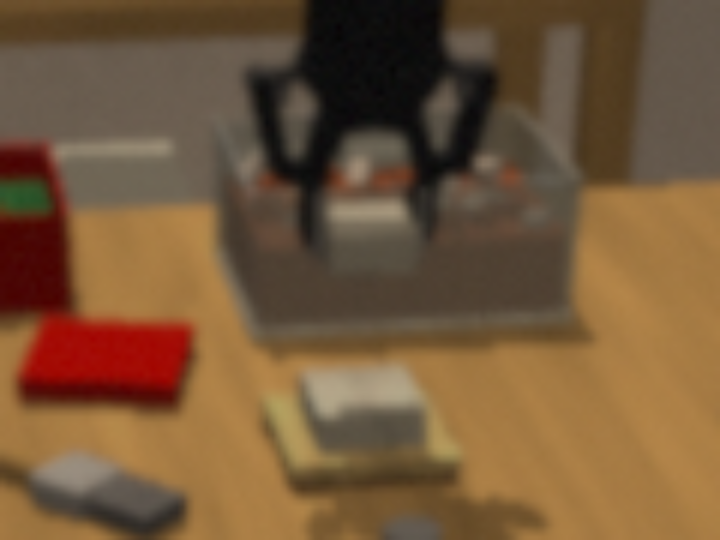

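Request:
{"name": "jog_arm", "arguments": {
  "xyz": [
    [0.15,-0.9,0],
    [0.2,-0.95,0.5],
    [0,0,1.5],
    [0,0,2],
    [0,0,2],
    [0,0,1],
    [0,0,0.5],
    [0,0,0],
    [0,0,0]
  ],
  "delta_rot": [
    [0,0,0],
    [0,0,0],
    [0,0,0],
    [0,0,0],
    [0,0,0],
    [0,0,0],
    [0,0,0],
    [0,0,0],
    [0,0,0]
  ],
  "grip": [1,1,1,1,1,1,1,1,1]
}}

```text
t: 20.22
tool_pos: [546.5, 400.9, 29.7]
tool_rot: [-3.141, -0.001, 0.0]
wrist_force: [0.1, -0.6, -1.2]
opening: 49.2
```

```bash
python3 -c "
from h import *
tips('s18')
plan(544,399,16,0)
ext(544,399,54,80);ext(544,399,34,43,r=40)
"
```

```text
[546.5 400.9  29.7] [-1.0629  1.0057  0.7449  1.5726 -0.8206  0.8997 -0.0155] [ 0.1 -0.6 -1.2] 49.23810426711663
[[514.0, 392.0, 69.0], [517.0, 389.0, 70.0], [511.0, 394.0, 72.0], [518.0, 392.0, 72.0], [579.0, 398.0, 74.0], [512.0, 397.0, 74.0], [513.0, 387.0, 75.0], [507.0, 392.0, 77.0], [574.0, 391.0, 77.0], [517.0, 390.0, 77.0], [514.0, 390.0, 77.0], [578.0, 397.0, 78.0]]
t 20.27 pos [546.8 401.1  30.3] head 0.0 tilt 0.08 F [ 0.1 -0.1 -1.7] open 48.7 j7 -0.02 j5 -0.82
yaw deg 0.0; after-yaw tool shift cm [-0.29  0.21  1.43] without yaw [-0.29  0.21  1.43] dist mm 4.0
n 94 min [505.9 375.4  58.4] max [579.  404.1  79.9] p2/98 [[506.9, 375.7, 59.8], [574.3, 401.8, 79.4]]
n 66 min [511.4 366.5  34. ] max [575.6 429.1  43. ] p2/98 [[511.5, 366.8, 34.6], [573.3, 414.1, 43.0]]
```

View pics/s18.png

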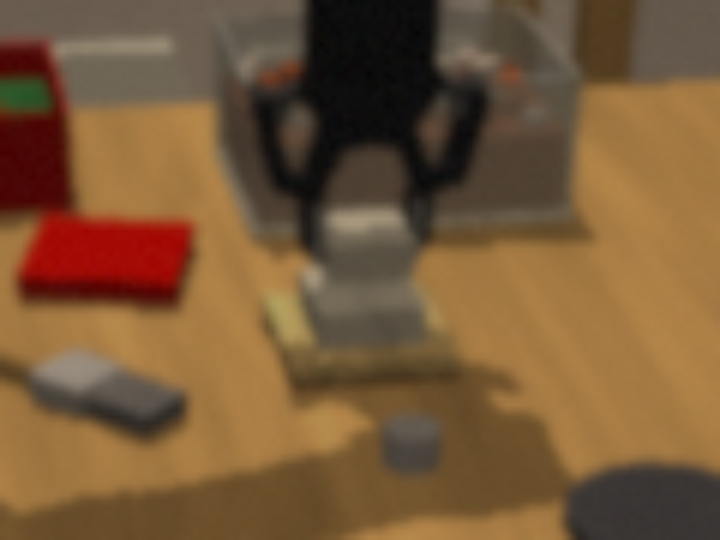

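Request:
{"name": "jog_arm", "arguments": {
  "xyz": [
    [-0.2,0.15,0.3],
    [0,0,0.4],
    [0,0,0.3],
    [0,0,0.2],
    [0,0,0.1],
    [0,0,0]
  ],
  "delta_rot": [
    [0,0,0],
    [0,0,0],
    [0,0,0],
    [0,0,0],
    [0,0,0],
    [0,0,0]
  ],
  "grip": [1,1,1,1,1,1]
}}

```text
t: 20.87
tool_pos: [543.9, 399.4, 16.2]
tool_rot: [-3.141, -0.001, 0.002]
wrist_force: [-0.8, -0.1, -2.3]
opening: 48.6
```

Request:
{"name": "jog_arm", "arguments": {
  "xyz": [
    [0,0,0.1],
    [0,0,0]
  ],
  "delta_rot": [
    [0,0,0],
    [0,0,0]
  ],
  "grip": [1,1]
}}

```text
t: 21.03
tool_pos: [544.2, 399.5, 16.0]
tool_rot: [-3.141, -0.001, 0.001]
wrist_force: [-1.3, 0.8, 1.2]
opening: 48.9
```

Request:
{"name": "jog_arm", "arguments": {
  "xyz": [
    [0,0,0.08],
    [0,0,0]
  ],
  "delta_rot": [
    [0,0,0],
    [0,0,0]
  ],
  "grip": [1,1]
}}

```text
t: 21.2
tool_pos: [544.2, 399.5, 15.9]
tool_rot: [-3.14, -0.001, 0.001]
wrist_force: [-3.4, -0.7, 6.6]
opening: 49.0
```

Request:
{"name": "jog_arm", "arguments": {
  "xyz": [
    [0,0,0],
    [0,0,0],
    [0,0,0],
    [0,0,0],
    [0,0,0],
    [0,0,-1],
    [0,0,-2],
    [0,0,-3],
    [0,0,-3],
    [0,0,-1],
    [0,0,0]
  ],
  "delta_rot": [
    [0,0,0],
    [0,0,0],
    [0,0,0],
    [0,0,0],
    [0,0,0],
    [0,0,0],
    [0,0,0],
    [0,0,0],
    [0,0,0],
    [0,0,0],
    [0,0,0]
  ],
  "grip": [0.35,0.3,0.25,0.15,0.15,0.15,0.1,0,0,0,0]
}}

```text
t: 22.12
tool_pos: [546.4, 400.1, 118.8]
tool_rot: [-3.138, -0.001, -0.008]
wrist_force: [0.0, 0.8, -0.0]
opening: 85.6
```

```bash
python3 -c "
from h import *
tips('s19')
plan(481,16,90,58);plan(481,16,90,-32)
ext(544,399,54,80);ext(544,399,34,43,r=40)
"
```

```text
[546.4 400.1 118.8] [-1.0963  0.9028  0.8213  1.5343 -0.737   1.0282 -0.0745] [ 0.   0.8 -0. ] 85.61669672553715
[[590.0, 391.0, 165.0], [586.0, 389.0, 166.0], [498.0, 389.0, 167.0], [495.0, 388.0, 167.0], [493.0, 395.0, 168.0], [586.0, 390.0, 169.0], [589.0, 389.0, 169.0], [495.0, 392.0, 169.0], [598.0, 398.0, 169.0], [498.0, 388.0, 170.0], [594.0, 394.0, 171.0], [590.0, 393.0, 171.0]]
t 22.17 pos [544.8 399.8 116.3] head 0.0 tilt 0.17 F [-0.3  0.9 -0.4] open 85.5 j7 -0.07 j5 -0.74
yaw deg -58.0; after-yaw tool shift cm [-35.94  14.93   2.52] without yaw [-6.42 38.39  2.52] dist mm 389.0
t 22.17 pos [544.8 399.8 116.3] head 0.0 tilt 0.17 F [-0.3  0.9 -0.4] open 85.5 j7 -0.07 j5 -0.74
yaw deg 32.0; after-yaw tool shift cm [14.93 35.94  2.52] without yaw [-6.42 38.39  2.52] dist mm 389.0
n 142 min [515.1 372.2  54.2] max [565.4 428.1  70.3] p2/98 [[516.0, 373.3, 54.7], [564.3, 425.1, 69.5]]
n 55 min [510.6 365.8  34. ] max [575.6 410.4  43. ] p2/98 [[510.9, 366.7, 34.3], [574.3, 407.4, 42.9]]
```

View pics/s19.png

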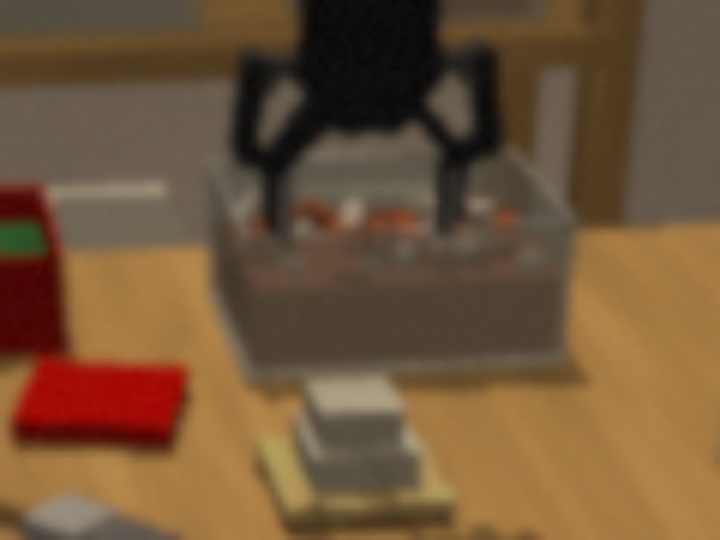

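Request:
{"name": "jog_arm", "arguments": {
  "xyz": [
    [0,0,0],
    [0,0,0],
    [0,0,0],
    [0,0,0],
    [0,0,0],
    [0.8,1.92,0],
    [1,2.4,0],
    [1,2.4,0],
    [1,2.4,0],
    [1,2.4,0],
    [1,2.4,0],
    [1,2.4,0]
  ],
  "delta_rot": [
    [0,0,6.4],
    [0,0,6.4],
    [0,0,6.4],
    [0,0,6.4],
    [0,0,6.4],
    [0,0,0],
    [0,0,0],
    [0,0,0],
    [0,0,0],
    [0,0,0],
    [0,0,0],
    [0,0,0]
  ],
  "grip": [0,0,0,0,0,0,0,0,0,0,0,0]
}}

```text
t: 23.27
tool_pos: [513.7, 223.5, 112.9]
tool_rot: [3.018, -0.864, -0.005]
wrist_force: [0.1, -0.3, 0.7]
opening: 85.4
```

Request:
{"name": "jog_arm", "arguments": {
  "xyz": [
    [1,2.4,0],
    [1,2.4,0],
    [1,2.4,0],
    [1,2.4,0.5],
    [1,2.4,0.5],
    [1,2.4,1],
    [1,2.4,1],
    [0.9,2.2,1],
    [0,0,0],
    [0,0,0]
  ],
  "delta_rot": [
    [0,0,0],
    [0,0,0],
    [0,0,0],
    [0,0,0],
    [0,0,0],
    [0,0,0],
    [0,0,0],
    [0,0,0],
    [0,0,0],
    [0,0,0]
  ],
  "grip": [0,0,0,0,0,0,0,0,0.2,0.3]
}}

```text
t: 24.1
tool_pos: [480.2, 20.7, 73.2]
tool_rot: [3.018, -0.87, -0.006]
wrist_force: [0.2, 0.1, -0.7]
opening: 63.8
```

```bash
python3 -c "
from h import *
plan(481,16,10,-32);print(manip.state()['joints'])
"
```

```text
t 24.10 pos [480.2  20.7  73.2] head -32.2 tilt 0.24 F [ 0.2  0.1 -0.7] open 63.8 j7 0.29 j5 -0.93
yaw deg -0.2; after-yaw tool shift cm [0.34 0.34 6.32] without yaw [0.34 0.34 6.32] dist mm 5.0
[-0.62237787  0.7700293   0.8274485   2.10871743 -0.93416103  0.69102544
  0.28782991]
```

Request:
{"name": "jog_arm", "arguments": {
  "xyz": [
    [0.34,0.34,0],
    [0,0,1],
    [0,0,1.5],
    [0,0,1.5],
    [0,0,1.5],
    [0,0,1],
    [0,0,0.8],
    [0,0,0],
    [0,0,0]
  ],
  "delta_rot": [
    [0,0,0],
    [0,0,0],
    [0,0,0],
    [0,0,0],
    [0,0,0],
    [0,0,0],
    [0,0,0],
    [0,0,0],
    [0,0,0]
  ],
  "grip": [0.3,0.3,0.3,0.3,0.3,0.3,0.3,0.3,0.3]
}}

```text
t: 24.85
tool_pos: [482.6, 18.1, 0.9]
tool_rot: [-3.02, 0.863, 0.003]
wrist_force: [-0.0, -0.6, -0.2]
opening: 59.9
```

```bash
python3 -c "
from h import *
tips('s20')
plan(481,16,-24,-32)
"
```

```text
[482.6  18.1   0.9] [-0.4772  0.8455  0.595   2.1326 -1.0654  0.5013  0.3969] [-0.  -0.6 -0.2] 59.91436838713107
[[455.0, 34.0, 38.0], [450.0, 27.0, 40.0], [455.0, 35.0, 41.0], [448.0, 27.0, 44.0], [450.0, 27.0, 44.0], [455.0, 35.0, 44.0], [509.0, -8.0, 45.0], [506.0, -8.0, 45.0], [511.0, -9.0, 45.0], [451.0, 29.0, 45.0], [444.0, 34.0, 46.0], [455.0, 37.0, 46.0]]
t 24.90 pos [482.9  17.9   1.3] head -31.9 tilt 0.06 F [ 1.  -0.5  0. ] open 60.1 j7 0.40 j5 -1.07
yaw deg 0.1; after-yaw tool shift cm [-0.06  0.26  2.53] without yaw [-0.06  0.26  2.53] dist mm 3.0
```

View pics/s20.png

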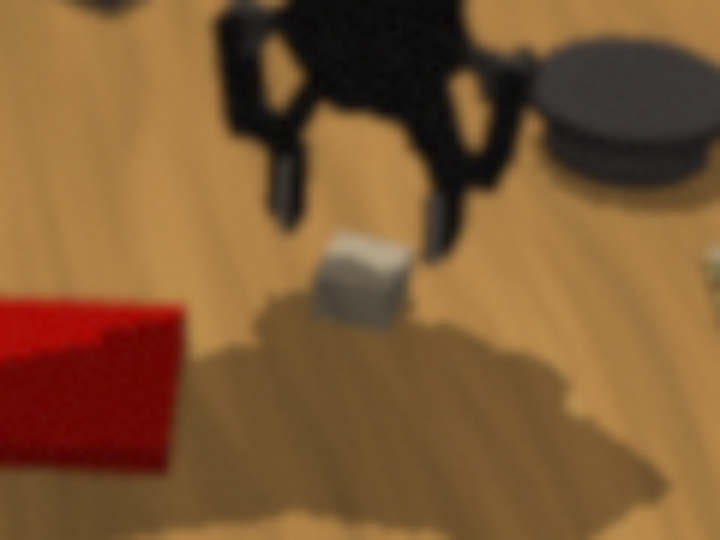

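Request:
{"name": "jog_arm", "arguments": {
  "xyz": [
    [0,0.2,0.4],
    [0,0,0.5],
    [0,0,0],
    [0,0,0]
  ],
  "delta_rot": [
    [0,0,0],
    [0,0,0],
    [0,0,0],
    [0,0,0]
  ],
  "grip": [0.3,0.3,0.3,0.3]
}}

```text
t: 25.23
tool_pos: [481.6, 15.7, -7.6]
tool_rot: [-3.019, 0.865, 0.002]
wrist_force: [-0.3, 0.8, 0.2]
opening: 59.6
```

```bash
python3 -c "
from h import *
plan(481,16,-24,-32);print(manip.state()['joints'])
"
```

```text
t 25.23 pos [481.6  15.7  -7.6] head -32.0 tilt 0.08 F [-0.3  0.8  0.2] open 59.6 j7 0.40 j5 -1.07
yaw deg 0.0; after-yaw tool shift cm [-0.07  0.01  1.64] without yaw [-0.07  0.01  1.64] dist mm 1.0
[-0.4442141   0.84888315  0.54767846  2.13703996 -1.0696785   0.46315135
  0.40266996]
```

Request:
{"name": "jog_arm", "arguments": {
  "xyz": [
    [0,0,0.5],
    [0,0,0.5],
    [0,0,0.5],
    [0,0,0],
    [0,0,0]
  ],
  "delta_rot": [
    [0,0,0],
    [0,0,0],
    [0,0,0],
    [0,0,0],
    [0,0,0]
  ],
  "grip": [0.3,0.3,0.3,0.3,0.3]
}}

```text
t: 25.65
tool_pos: [481.5, 15.6, -22.9]
tool_rot: [-3.019, 0.865, 0.003]
wrist_force: [-0.1, -0.2, -0.6]
opening: 59.6
```

Request:
{"name": "jog_arm", "arguments": {
  "xyz": [
    [0,0,0],
    [0,0,0],
    [0,0,0],
    [0,0,0],
    [0,0,0],
    [0,0,0],
    [0,0,0]
  ],
  "delta_rot": [
    [0,0,0],
    [0,0,0],
    [0,0,0],
    [0,0,0],
    [0,0,0],
    [0,0,0],
    [0,0,0]
  ],
  "grip": [0.4,0.5,0.6,0.8,1,1,1]
}}

```text
t: 26.23
tool_pos: [481.9, 15.6, -22.0]
tool_rot: [-3.02, 0.865, 0.0]
wrist_force: [-1.5, -0.1, 5.8]
opening: 34.6
```

```bash
python3 -c "
from h import *
tips('s21')
plan(481,16,-24,-32)
"
```

```text
[481.9  15.6 -22. ] [-0.3995  0.8599  0.4749  2.138  -1.0742  0.4059  0.4042] [-1.5 -0.1  5.8] 34.64226459106875
[[497.0, -0.0, 12.0], [490.0, -4.0, 15.0], [493.0, -5.0, 16.0], [499.0, -1.0, 16.0], [496.0, -1.0, 16.0], [490.0, -3.0, 18.0], [499.0, -1.0, 19.0], [496.0, -1.0, 20.0], [492.0, -6.0, 20.0], [453.0, 22.0, 21.0], [501.0, -4.0, 21.0], [458.0, 20.0, 22.0]]
t 26.28 pos [481.9  15.6 -22.1] head -32.0 tilt 0.04 F [-0.8 -0.2  4.8] open 34.6 j7 0.40 j5 -1.07
yaw deg 0.0; after-yaw tool shift cm [-0.1   0.01  0.2 ] without yaw [-0.1   0.01  0.2 ] dist mm 1.0
```

View pics/s21.png

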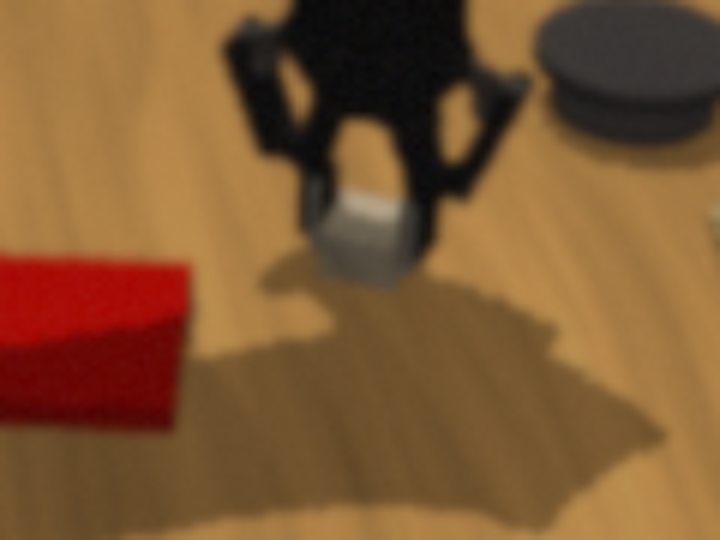

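Request:
{"name": "jog_arm", "arguments": {
  "xyz": [
    [0,0,-0.3],
    [0,0,-0.6],
    [0,0,-1],
    [0,0,-1.5],
    [0,0,-2],
    [0,0,-2],
    [0,0,-2],
    [0,0,-2],
    [0,0,-2],
    [0,0,-1.4],
    [0,0,0],
    [0,0,0]
  ],
  "delta_rot": [
    [0,0,0],
    [0,0,0],
    [0,0,0],
    [0,0,0],
    [0,0,0],
    [0,0,-4],
    [0,0,-6],
    [0,0,-6],
    [0,0,-6],
    [0,0,-6],
    [0,0,-4],
    [0,0,0]
  ],
  "grip": [1,1,1,1,1,1,1,1,1,1,1,1]
}}

```text
t: 27.28
tool_pos: [482.3, 15.7, 126.8]
tool_rot: [-3.14, -0.004, -0.002]
wrist_force: [-0.4, 0.1, -1.5]
opening: 35.1
```

```bash
python3 -c "
from h import *
plan(542,398,110,0);print(manip.state()['joints'])
"
```

```text
t 27.28 pos [482.3  15.7 126.8] head 0.1 tilt 0.11 F [-0.4  0.1 -1.5] open 35.1 j7 0.53 j5 -0.60
yaw deg 0.1; after-yaw tool shift cm [  5.97 -38.23   1.74] without yaw [  6.06 -38.21   1.74] dist mm 387.0
[-0.53405198  0.59954273  0.66644577  2.06669249 -0.59832394  0.67093446
  0.53428309]
```

Request:
{"name": "jog_arm", "arguments": {
  "xyz": [
    [0.2,-1.2,0],
    [0.38,-2.4,0],
    [0.38,-2.4,0],
    [0.38,-2.4,0],
    [0.38,-2.4,0],
    [0.38,-2.4,0],
    [0.38,-2.4,0],
    [0.38,-2.4,0],
    [0.38,-2.4,0],
    [0.38,-2.4,0],
    [0.38,-2.4,0],
    [0.38,-2.4,0]
  ],
  "delta_rot": [
    [0,0,0],
    [0,0,0],
    [0,0,0],
    [0,0,0],
    [0,0,0],
    [0,0,0],
    [0,0,0],
    [0,0,0],
    [0,0,0],
    [0,0,0],
    [0,0,0],
    [0,0,0]
  ],
  "grip": [1,1,1,1,1,1,1,1,1,1,1,1]
}}

```text
t: 28.28
tool_pos: [524.1, 293.8, 124.5]
tool_rot: [3.141, -0.001, -0.004]
wrist_force: [0.3, 0.9, -1.2]
opening: 34.8
```

Request:
{"name": "jog_arm", "arguments": {
  "xyz": [
    [0.38,-2.4,0],
    [0.38,-2.4,0],
    [0.38,-2.4,0],
    [0.4,-2.4,0],
    [0,0,0],
    [0,0,0]
  ],
  "delta_rot": [
    [0,0,0],
    [0,0,0],
    [0,0,0],
    [0,0,0],
    [0,0,0],
    [0,0,0]
  ],
  "grip": [1,1,1,1,1,1]
}}

```text
t: 28.78
tool_pos: [538.9, 390.0, 123.9]
tool_rot: [3.141, 0.005, -0.004]
wrist_force: [0.0, -0.3, -0.7]
opening: 34.8
```

```bash
python3 -c "
from h import *
tips('s22')
plan(542,398,60,0)
ext(544,399,140,170,r=50)
"
```

```text
[538.9 390.  123.9] [-1.0509  0.8482  0.7161  1.5562 -0.6339  0.984  -0.1374] [ 0.  -0.3 -0.7] 34.75690785015123
[[512.0, 392.0, 158.0], [517.0, 380.0, 159.0], [513.0, 379.0, 159.0], [563.0, 389.0, 160.0], [518.0, 372.0, 161.0], [564.0, 383.0, 162.0], [513.0, 379.0, 163.0], [516.0, 378.0, 163.0], [519.0, 375.0, 163.0], [508.0, 387.0, 163.0], [510.0, 382.0, 165.0], [517.0, 381.0, 165.0]]
t 28.83 pos [539.4 387.9 124.4] head 0.0 tilt 0.16 F [-0.  -0.2 -1.8] open 34.7 j7 -0.14 j5 -0.63
yaw deg 0.0; after-yaw tool shift cm [ 0.27 -1.02  6.43] without yaw [ 0.27 -1.02  6.43] dist mm 10.0
n 56 min [505.4 369.1 148.3] max [560.3 391.7 169.8] p2/98 [[518.9, 369.4, 148.8], [556.2, 378.4, 169.4]]
```

View pics/s22.png

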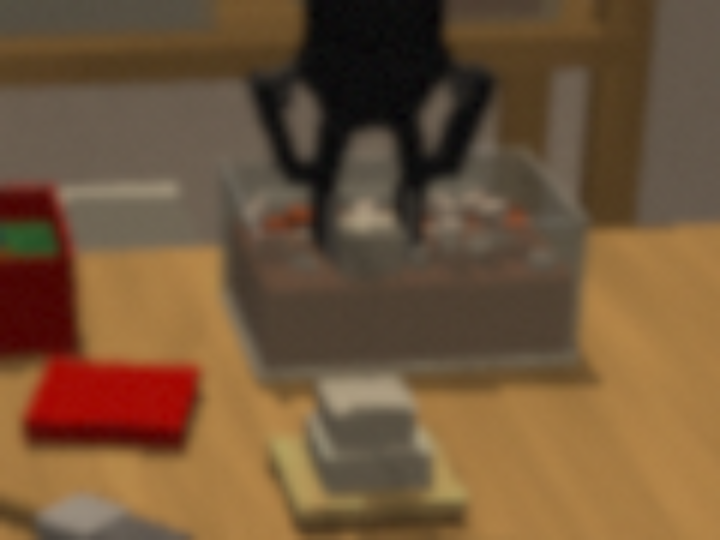

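Request:
{"name": "jog_arm", "arguments": {
  "xyz": [
    [0.15,-0.5,0],
    [0.15,-0.5,0.5],
    [0,0,1.5],
    [0,0,2],
    [0,0,1.5],
    [0,0,1],
    [0,0,0],
    [0,0,0]
  ],
  "delta_rot": [
    [0,0,0],
    [0,0,0],
    [0,0,0],
    [0,0,0],
    [0,0,0],
    [0,0,0],
    [0,0,0],
    [0,0,0]
  ],
  "grip": [1,1,1,1,1,1,1,1]
}}

```text
t: 29.55
tool_pos: [543.7, 397.3, 60.2]
tool_rot: [3.142, 0.0, -0.002]
wrist_force: [1.0, 0.4, -0.8]
opening: 34.6
```

```bash
python3 -c "
from h import *
tips('s23')
plan(542,398,44,0)
ext(544,399,76,110,r=50);ext(544,399,50,66,r=40)
"
```

```text
[543.7 397.3  60.2] [-1.0274  0.9295  0.6656  1.5712 -0.6914  0.8898 -0.1072] [ 1.   0.4 -0.8] 34.57136901393754
[[524.0, 391.0, 94.0], [518.0, 397.0, 96.0], [520.0, 387.0, 96.0], [514.0, 395.0, 97.0], [516.0, 385.0, 97.0], [526.0, 383.0, 97.0], [520.0, 387.0, 100.0], [523.0, 386.0, 100.0], [565.0, 389.0, 100.0], [568.0, 388.0, 100.0], [511.0, 396.0, 101.0], [526.0, 382.0, 101.0]]
t 29.60 pos [544.3 397.6  61.1] head 0.0 tilt 0.05 F [ 0.2 -0.3  0. ] open 34.7 j7 -0.11 j5 -0.69
yaw deg 0.0; after-yaw tool shift cm [-0.23 -0.04  1.71] without yaw [-0.23 -0.04  1.71] dist mm 2.0
n 87 min [524.3 376.9  84.9] max [561.8 419.3 110. ] p2/98 [[525.6, 379.8, 85.9], [560.0, 416.5, 109.9]]
n 73 min [516.  372.6  50.2] max [565.2 419.5  66. ] p2/98 [[516.1, 373.2, 50.4], [564.0, 418.9, 65.9]]
```

View pics/s23.png

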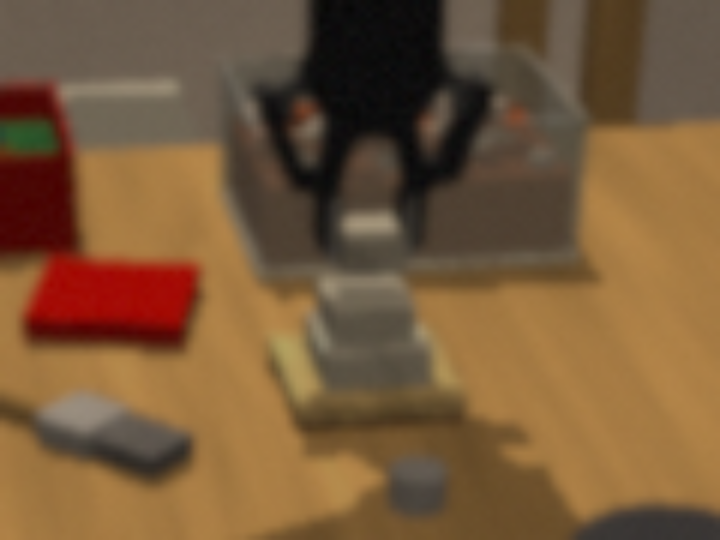

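Request:
{"name": "jog_arm", "arguments": {
  "xyz": [
    [-0.2,-0.15,0.3],
    [0,0,0.5],
    [0,0,0.4],
    [0,0,0.2],
    [0,0,0.1],
    [0,0,0]
  ],
  "delta_rot": [
    [0,0,0],
    [0,0,0],
    [0,0,0],
    [0,0,0],
    [0,0,0],
    [0,0,0]
  ],
  "grip": [1,1,1,1,1,1]
}}

```text
t: 30.2
tool_pos: [541.6, 399.0, 45.3]
tool_rot: [-3.141, -0.001, 0.002]
wrist_force: [-0.2, 0.4, -1.0]
opening: 34.6
```

Request:
{"name": "jog_arm", "arguments": {
  "xyz": [
    [0,0,0.1],
    [0,0,0]
  ],
  "delta_rot": [
    [0,0,0],
    [0,0,0]
  ],
  "grip": [1,1]
}}

```text
t: 30.37
tool_pos: [541.8, 399.1, 44.7]
tool_rot: [-3.141, -0.001, 0.001]
wrist_force: [-0.2, 0.1, -0.3]
opening: 34.6
```

Request:
{"name": "jog_arm", "arguments": {
  "xyz": [
    [0,0,0.1],
    [0,0,0]
  ],
  "delta_rot": [
    [0,0,0],
    [0,0,0]
  ],
  "grip": [1,1]
}}

```text
t: 30.53
tool_pos: [542.0, 399.2, 44.1]
tool_rot: [-3.141, -0.001, 0.0]
wrist_force: [-0.4, 0.4, 1.1]
opening: 34.4
```

Request:
{"name": "jog_arm", "arguments": {
  "xyz": [
    [0,0,0.08],
    [0,0,0]
  ],
  "delta_rot": [
    [0,0,0],
    [0,0,0]
  ],
  "grip": [1,1]
}}

```text
t: 30.7
tool_pos: [542.0, 399.2, 44.0]
tool_rot: [-3.14, -0.001, 0.0]
wrist_force: [-2.6, -1.5, 6.0]
opening: 34.8
```

Request:
{"name": "jog_arm", "arguments": {
  "xyz": [
    [0,0,0],
    [0,0,0],
    [0,0,0],
    [0,0,0],
    [0,0,0],
    [0,0,-1],
    [0,0,-2],
    [0,0,-3],
    [0,0,-2],
    [0,0,0],
    [0,0,0]
  ],
  "delta_rot": [
    [0,0,0],
    [0,0,0],
    [0,0,0],
    [0,0,0],
    [0,0,0],
    [0,0,0],
    [0,0,0],
    [0,0,0],
    [0,0,0],
    [0,0,0],
    [0,0,0]
  ],
  "grip": [0.5,0.45,0.4,0.3,0.3,0.3,0.2,0,0,0,0]
}}

```text
t: 31.62
tool_pos: [542.8, 399.5, 124.9]
tool_rot: [-3.139, -0.001, -0.003]
wrist_force: [0.0, -0.4, -0.4]
opening: 85.4
```

```bash
python3 -c "
from h import *
tips('s24')
plan(625,-160,90,0)
ext(544,399,78,94,r=40);ext(544,399,54,66,r=40);ext(544,399,34,42,r=40)
"
```

```text
[542.8 399.5 124.9] [-1.0551  0.8561  0.7175  1.5347 -0.6366  0.992  -0.1523] [ 0.  -0.4 -0.4] 85.42300664870912
[[583.0, 404.0, 171.0], [583.0, 393.0, 172.0], [587.0, 392.0, 172.0], [495.0, 390.0, 173.0], [491.0, 388.0, 174.0], [587.0, 394.0, 174.0], [583.0, 394.0, 175.0], [489.0, 396.0, 175.0], [492.0, 391.0, 176.0], [594.0, 396.0, 177.0], [495.0, 388.0, 177.0], [588.0, 385.0, 177.0]]
t 31.67 pos [541.6 399.3 123.3] head 0.0 tilt 0.08 F [-0.2  0.4 -0.4] open 85.3 j7 -0.15 j5 -0.64
yaw deg 0.0; after-yaw tool shift cm [ 8.34 55.93  3.25] without yaw [ 8.29 55.94  3.25] dist mm 565.0
n 77 min [520.2 380.5  78.5] max [556.5 414.7  93.6] p2/98 [[520.8, 381.1, 79.8], [555.3, 414.4, 93.5]]
n 53 min [515.6 370.6  54.2] max [565.  423.5  66. ] p2/98 [[515.8, 372.3, 54.9], [563.6, 417.0, 65.7]]
n 43 min [511.2 366.5  34.2] max [575.8 411.2  42. ] p2/98 [[511.4, 367.3, 34.2], [574.0, 410.7, 41.9]]
```

View pics/s24.png

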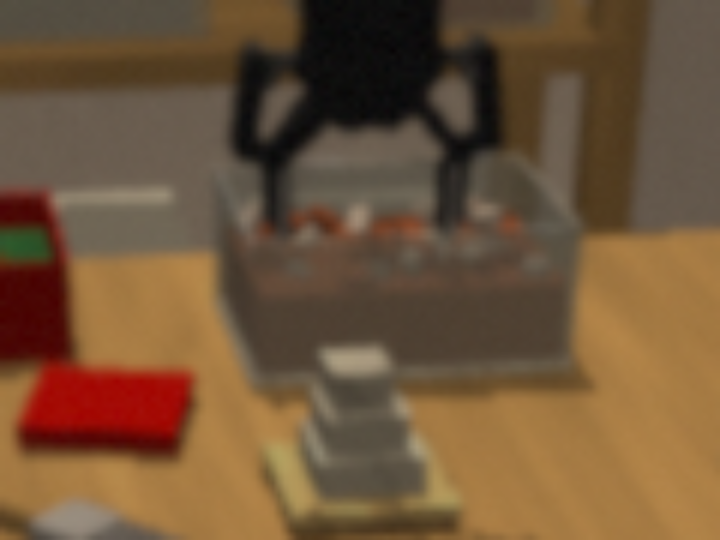

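Request:
{"name": "jog_arm", "arguments": {
  "xyz": [
    [0.2,1.5,0],
    [0.36,2.4,0],
    [0.36,2.4,0],
    [0.36,2.4,0],
    [0.36,2.4,0],
    [0.36,2.4,0],
    [0.36,2.4,0],
    [0.36,2.4,0],
    [0.36,2.4,0],
    [0.36,2.4,0],
    [0.36,2.4,0],
    [0.36,2.4,0]
  ],
  "delta_rot": [
    [0,0,0],
    [0,0,0],
    [0,0,0],
    [0,0,0],
    [0,0,0],
    [0,0,0],
    [0,0,0],
    [0,0,0],
    [0,0,0],
    [0,0,0],
    [0,0,0],
    [0,0,0]
  ],
  "grip": [0,0,0,0,0,0,0,0,0,0,0,0]
}}

```text
t: 32.82
tool_pos: [583.0, 118.9, 121.7]
tool_rot: [-3.142, -0.001, 0.004]
wrist_force: [0.0, 0.7, 0.5]
opening: 85.3
```

Request:
{"name": "jog_arm", "arguments": {
  "xyz": [
    [0.36,2.4,0],
    [0.36,2.4,0],
    [0.36,2.4,0],
    [0.36,2.4,0],
    [0.36,2.4,0],
    [0.36,2.4,0],
    [0.36,2.4,0],
    [0.36,2.4,0],
    [0.36,2.4,0],
    [0.36,2.4,0.5],
    [0.36,2.4,0.5],
    [0,0,0]
  ],
  "delta_rot": [
    [0,0,0],
    [0,0,0],
    [0,0,0],
    [0,0,0],
    [0,0,0],
    [0,0,0],
    [0,0,0],
    [0,0,0],
    [0,0,0],
    [0,0,0],
    [0,0,0],
    [0,0,0]
  ],
  "grip": [0,0,0,0,0,0,0,0,0,0,0,0]
}}

```text
t: 33.82
tool_pos: [621.9, -151.1, 111.3]
tool_rot: [3.137, -0.01, -0.004]
wrist_force: [-0.9, -0.9, 0.3]
opening: 85.3
```

```bash
python3 -c "
from h import *
plan(625,-160,0,0);print(manip.state()['joints'])
"
```

```text
t 33.82 pos [ 621.9 -151.1  111.3] head -0.4 tilt 0.29 F [-0.9 -0.9  0.3] open 85.3 j7 0.69 j5 -0.58
yaw deg -0.4; after-yaw tool shift cm [ 0.34  0.85 11.13] without yaw [ 0.35  0.84 11.13] dist mm 9.0
[-0.16761365  0.80809162  0.63622365  1.64300386 -0.57962666  0.88853634
  0.68994587]
```

Request:
{"name": "jog_arm", "arguments": {
  "xyz": [
    [0.3,0.8,0],
    [0,0,1],
    [0,0,2],
    [0,0,2],
    [0,0,2],
    [0,0,1.5],
    [0,0,0.5],
    [0,0,0],
    [0,0,0]
  ],
  "delta_rot": [
    [0,0,0],
    [0,0,0],
    [0,0,0],
    [0,0,0],
    [0,0,0],
    [0,0,0],
    [0,0,0],
    [0,0,0],
    [0,0,0]
  ],
  "grip": [0,0,0,0,0,0,0,0,0]
}}

```text
t: 34.57
tool_pos: [626.5, -151.3, 22.4]
tool_rot: [-3.141, -0.002, 0.001]
wrist_force: [0.2, 0.7, 0.2]
opening: 85.1
```

```bash
python3 -c "
from h import *
tips('s25')
plan(625,-160,-30,0)
"
```

```text
[ 626.5 -151.3   22.4] [-0.1177  0.9201  0.5496  1.6735 -0.6623  0.7432  0.7607] [0.2 0.7 0.2] 85.12172662028352
[[668.0, -148.0, 68.0], [667.0, -153.0, 69.0], [668.0, -161.0, 70.0], [667.0, -158.0, 70.0], [671.0, -159.0, 70.0], [667.0, -147.0, 71.0], [578.0, -160.0, 71.0], [668.0, -160.0, 72.0], [667.0, -158.0, 73.0], [574.0, -158.0, 73.0], [667.0, -146.0, 73.0], [575.0, -162.0, 73.0]]
t 34.62 pos [ 626.9 -151.7   23.1] head 0.1 tilt 0.03 F [-0.4 -0.9 -0.2] open 84.9 j7 0.76 j5 -0.66
yaw deg 0.1; after-yaw tool shift cm [-0.19  0.83  5.31] without yaw [-0.2   0.83  5.31] dist mm 9.0
```

View pics/s25.png

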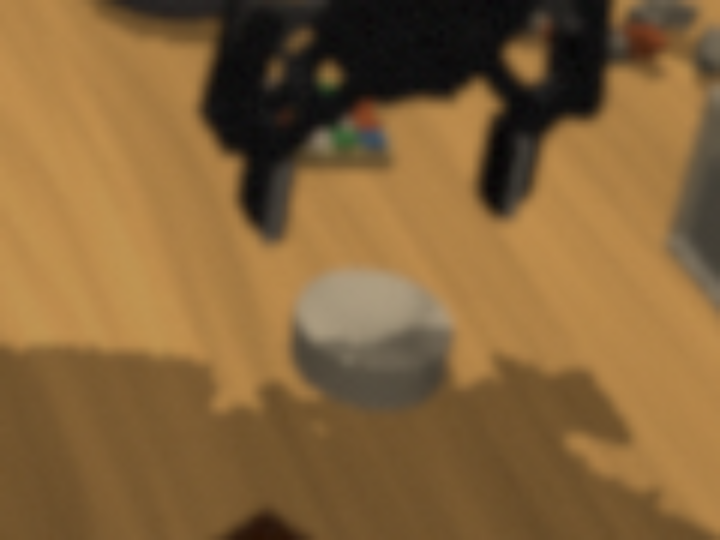

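Request:
{"name": "jog_arm", "arguments": {
  "xyz": [
    [-0.1,0.45,0],
    [-0.1,0.4,0.6],
    [0,0,1.2],
    [0,0,1.2],
    [0,0,1.2],
    [0,0,0.6],
    [0,0,0],
    [0,0,0]
  ],
  "delta_rot": [
    [0,0,0],
    [0,0,0],
    [0,0,0],
    [0,0,0],
    [0,0,0],
    [0,0,0],
    [0,0,0],
    [0,0,0]
  ],
  "grip": [0,0,0,0,0,0,0,0]
}}

```text
t: 35.28
tool_pos: [623.8, -160.2, -26.4]
tool_rot: [-3.141, -0.001, 0.003]
wrist_force: [-0.5, -0.9, 0.0]
opening: 85.2
```

```bash
python3 -c "
from h import *
tips('s26')
plan(625,-160,-30,0)
"
```

```text
[ 623.8 -160.2  -26.4] [-0.0767  0.9842  0.4996  1.6817 -0.7033  0.6656  0.8065] [-0.5 -0.9  0. ] 85.2312920298838
[[664.0, -168.0, 21.0], [664.0, -158.0, 21.0], [664.0, -162.0, 22.0], [665.0, -160.0, 23.0], [669.0, -168.0, 23.0], [664.0, -168.0, 23.0], [572.0, -167.0, 24.0], [665.0, -172.0, 24.0], [664.0, -158.0, 24.0], [576.0, -169.0, 24.0], [665.0, -165.0, 24.0], [666.0, -169.0, 24.0]]
t 35.33 pos [ 624.3 -160.4  -25.7] head 0.0 tilt 0.05 F [-0.  -0.7 -0.1] open 85.2 j7 0.81 j5 -0.70
yaw deg 0.0; after-yaw tool shift cm [ 0.07 -0.04  0.43] without yaw [ 0.07 -0.04  0.43] dist mm 1.0
```

View pics/s26.png

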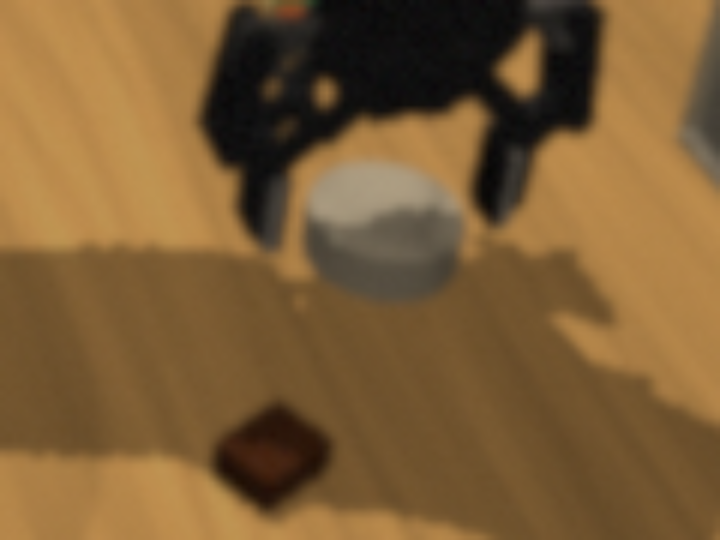

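Request:
{"name": "jog_arm", "arguments": {
  "xyz": [
    [0.05,0,0.3],
    [0,0,0.25],
    [0,0,0],
    [0,0,0],
    [0,0,0],
    [0,0,0],
    [0,0,0],
    [0,0,0],
    [0,0,0]
  ],
  "delta_rot": [
    [0,0,0],
    [0,0,0],
    [0,0,0],
    [0,0,0],
    [0,0,0],
    [0,0,0],
    [0,0,0],
    [0,0,0],
    [0,0,0]
  ],
  "grip": [0,0,0.1,0.2,0.3,0.5,0.8,1,1]
}}

```text
t: 36.08
tool_pos: [625.9, -160.4, -29.9]
tool_rot: [-3.141, -0.001, -0.002]
wrist_force: [-0.3, 0.6, 6.3]
opening: 58.2
```

```bash
python3 -c "
from h import *
tips('s27')
plan(625,-160,-30,0)
"
```

```text
[ 625.9 -160.4  -29.9] [-0.0743  0.9894  0.4953  1.6795 -0.7078  0.6584  0.8095] [-0.3  0.6  6.3] 58.24071475038462
[[596.0, -167.0, 5.0], [656.0, -170.0, 8.0], [653.0, -171.0, 10.0], [588.0, -168.0, 10.0], [597.0, -170.0, 10.0], [653.0, -169.0, 11.0], [656.0, -170.0, 11.0], [594.0, -170.0, 11.0], [663.0, -164.0, 11.0], [589.0, -166.0, 11.0], [586.0, -166.0, 12.0], [589.0, -171.0, 12.0]]
t 36.13 pos [ 625.9 -160.4  -29.9] head 0.1 tilt 0.09 F [-0.5  1.   6.1] open 57.9 j7 0.81 j5 -0.71
yaw deg 0.1; after-yaw tool shift cm [-0.09 -0.04  0.01] without yaw [-0.09 -0.04  0.01] dist mm 1.0
```

View pics/s27.png

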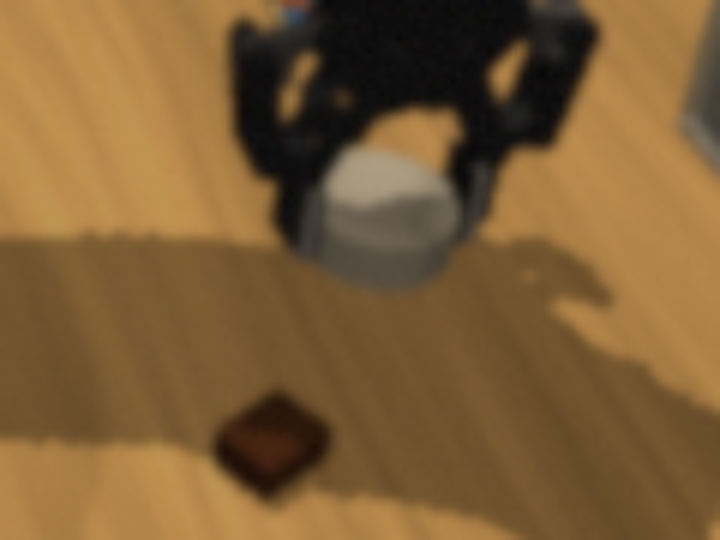

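Request:
{"name": "jog_arm", "arguments": {
  "xyz": [
    [0,0,-0.3],
    [0,0,-0.6],
    [0,0,-1],
    [0,0,-1.5],
    [0,0,-2],
    [0,0,-2],
    [0,0,-2],
    [0,0,-1],
    [0,0,0],
    [0,0,0]
  ],
  "delta_rot": [
    [0,0,0],
    [0,0,0],
    [0,0,0],
    [0,0,0],
    [0,0,0],
    [0,0,0],
    [0,0,0],
    [0,0,0],
    [0,0,0],
    [0,0,0]
  ],
  "grip": [1,1,1,1,1,1,1,1,1,1]
}}

```text
t: 36.97
tool_pos: [625.1, -160.2, 73.6]
tool_rot: [-3.141, -0.001, -0.001]
wrist_force: [-0.2, 0.3, -2.8]
opening: 58.1
```

```bash
python3 -c "
from h import *
tips('s28')
plan(641,130,75,0)
"
```

```text
[ 625.1 -160.2   73.6] [-0.1286  0.8565  0.597   1.6518 -0.6152  0.8289  0.7366] [-0.2  0.3 -2.8] 58.09143892836086
[[597.0, -169.0, 111.0], [594.0, -169.0, 111.0], [587.0, -164.0, 111.0], [592.0, -170.0, 112.0], [590.0, -169.0, 112.0], [587.0, -169.0, 112.0], [652.0, -169.0, 112.0], [597.0, -168.0, 113.0], [653.0, -170.0, 113.0], [590.0, -168.0, 114.0], [588.0, -168.0, 114.0], [592.0, -169.0, 114.0]]
t 37.02 pos [ 624.4 -159.8   72.6] head 0.0 tilt 0.12 F [-0.8  0.2 -1.5] open 57.8 j7 0.74 j5 -0.62
yaw deg 0.0; after-yaw tool shift cm [  1.66 -28.98  -0.21] without yaw [  1.69 -28.98  -0.21] dist mm 290.0
```

View pics/s28.png

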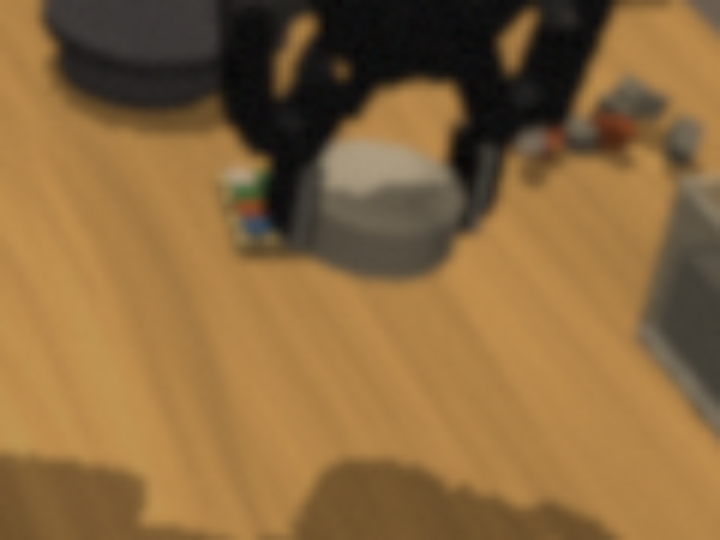

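Request:
{"name": "jog_arm", "arguments": {
  "xyz": [
    [0.07,-1.2,0],
    [0.14,-2.4,0],
    [0.14,-2.4,0],
    [0.14,-2.4,0],
    [0.14,-2.4,0],
    [0.14,-2.4,0],
    [0.14,-2.4,0],
    [0.14,-2.4,0],
    [0.14,-2.4,0],
    [0.14,-2.4,0],
    [0.14,-2.4,0],
    [0.14,-2.4,0]
  ],
  "delta_rot": [
    [0,0,0],
    [0,0,0],
    [0,0,0],
    [0,0,0],
    [0,0,0],
    [0,0,0],
    [0,0,0],
    [0,0,0],
    [0,0,0],
    [0,0,0],
    [0,0,0],
    [0,0,0]
  ],
  "grip": [1,1,1,1,1,1,1,1,1,1,1,1]
}}

```text
t: 38.02
tool_pos: [639.3, 118.2, 71.6]
tool_rot: [-3.141, -0.002, 0.006]
wrist_force: [0.4, 0.2, -1.9]
opening: 58.2
```

Request:
{"name": "jog_arm", "arguments": {
  "xyz": [
    [0.05,-1.3,0],
    [0,0,0],
    [0,0,0],
    [0,0,0]
  ],
  "delta_rot": [
    [0,0,0],
    [0,0,0],
    [0,0,0],
    [0,0,0]
  ],
  "grip": [1,1,1,1]
}}

```text
t: 38.35
tool_pos: [640.9, 126.6, 72.8]
tool_rot: [3.14, -0.002, -0.002]
wrist_force: [-0.2, -0.4, -1.9]
opening: 58.0
```

```bash
python3 -c "
from h import *
tips('s29')
plan(641,130,20,0)
ext(641,130,95,125,r=55)
from fit import fit
d=np.load('topd.npy');fit(d,'top',(642,130),104,(25,45),True);d=np.load('sided.npy');fit(d,'side',(640,130),104,(33,45),True,.7)
"
```

```text
[640.9 126.6  72.8] [-0.5936  0.8811  0.6429  1.6266 -0.6537  0.8615  0.3137] [-0.2 -0.4 -1.9] 57.99824019559283
[[667.0, 116.0, 112.0], [654.0, 105.0, 113.0], [612.0, 117.0, 113.0], [608.0, 116.0, 114.0], [668.0, 119.0, 114.0], [603.0, 116.0, 114.0], [671.0, 118.0, 114.0], [604.0, 122.0, 114.0], [658.0, 107.0, 115.0], [605.0, 114.0, 115.0], [654.0, 106.0, 115.0], [678.0, 121.0, 115.0]]
t 38.40 pos [641.1 126.1  73.1] head -0.1 tilt 0.09 F [-0.6 -0.8 -1.7] open 58.1 j7 0.31 j5 -0.65
yaw deg -0.1; after-yaw tool shift cm [-0.   -0.39  5.31] without yaw [-0.   -0.39  5.31] dist mm 4.0
n 112 min [596.3  96.  104.6] max [673.6 131.  125. ] p2/98 [[598.1, 97.2, 106.2], [667.4, 126.4, 124.9]]
top [645.6 129.6] ang 0.0 res 56.5 ztop 33.6
side [649.6 153.3] ang -0.0 res 194.6 ztop 36.7
```

View pics/s29.png

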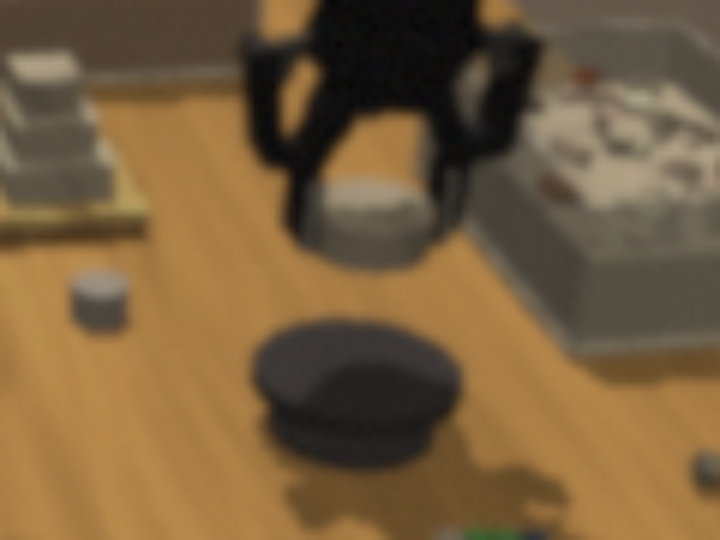

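Request:
{"name": "jog_arm", "arguments": {
  "xyz": [
    [0,-0.4,0.3],
    [0,0,1],
    [0,0,1.5],
    [0,0,1.3],
    [0,0,0.8],
    [0,0,0.4],
    [0,0,0],
    [0,0,0]
  ],
  "delta_rot": [
    [0,0,0],
    [0,0,0],
    [0,0,0],
    [0,0,0],
    [0,0,0],
    [0,0,0],
    [0,0,0],
    [0,0,0]
  ],
  "grip": [1,1,1,1,1,1,1,1]
}}

```text
t: 39.12
tool_pos: [641.2, 132.4, 19.8]
tool_rot: [-3.141, -0.001, 0.002]
wrist_force: [0.4, 0.2, -2.2]
opening: 58.0
```

```bash
python3 -c "
from h import *
tips('s30')
plan(641,130,5,0)
ext(641,130,45,75,r=55)
"
```

```text
[641.2 132.4  19.8] [-0.5754  0.947   0.5929  1.6437 -0.7043  0.7767  0.3453] [ 0.4  0.2 -2.2] 57.97151265582376
[[646.0, 88.0, 5.0], [605.0, 111.0, 6.0], [664.0, 96.0, 6.0], [655.0, 97.0, 6.0], [648.0, 92.0, 6.0], [629.0, 90.0, 6.0], [622.0, 96.0, 6.0], [615.0, 103.0, 6.0], [628.0, 95.0, 6.0], [619.0, 97.0, 6.0], [608.0, 109.0, 6.0], [626.0, 90.0, 6.0]]
t 39.17 pos [641.7 132.4  20.4] head 0.0 tilt 0.02 F [-0.6  0.3 -1.5] open 57.9 j7 0.35 j5 -0.70
yaw deg 0.0; after-yaw tool shift cm [-0.07  0.25  1.54] without yaw [-0.07  0.25  1.54] dist mm 3.0
n 203 min [597.1 101.   52.8] max [681.3 160.2  75. ] p2/98 [[613.2, 103.4, 55.4], [667.0, 157.9, 74.9]]
```

View pics/s30.png

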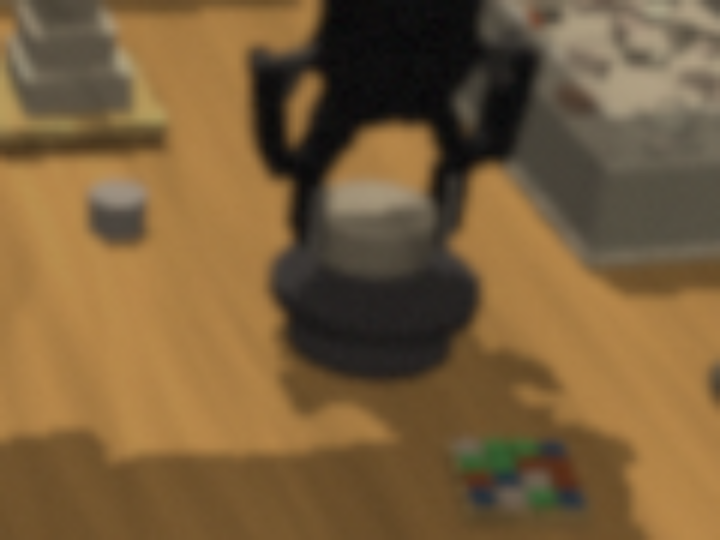

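Request:
{"name": "jog_arm", "arguments": {
  "xyz": [
    [0,0.12,0.4],
    [0,0,0.5],
    [0,0,0.3],
    [0,0,0.15],
    [0,0,0.08],
    [0,0,0]
  ],
  "delta_rot": [
    [0,0,0],
    [0,0,0],
    [0,0,0],
    [0,0,0],
    [0,0,0],
    [0,0,0]
  ],
  "grip": [1,1,1,1,1,1]
}}

```text
t: 39.72
tool_pos: [641.0, 131.5, 5.6]
tool_rot: [-3.141, -0.001, 0.002]
wrist_force: [-0.2, 0.3, -1.7]
opening: 57.7
```

Request:
{"name": "jog_arm", "arguments": {
  "xyz": [
    [0,0,0.08],
    [0,0,0]
  ],
  "delta_rot": [
    [0,0,0],
    [0,0,0]
  ],
  "grip": [1,1]
}}

```text
t: 39.88
tool_pos: [641.4, 131.5, 5.3]
tool_rot: [-3.141, -0.001, 0.0]
wrist_force: [0.1, 0.0, -1.5]
opening: 57.6
```

Request:
{"name": "jog_arm", "arguments": {
  "xyz": [
    [0,0,0.1],
    [0,0,0]
  ],
  "delta_rot": [
    [0,0,0],
    [0,0,0]
  ],
  "grip": [1,1]
}}

```text
t: 40.05
tool_pos: [641.4, 131.5, 5.2]
tool_rot: [-3.14, -0.001, 0.0]
wrist_force: [-2.2, 0.1, 4.7]
opening: 58.0
```

Request:
{"name": "jog_arm", "arguments": {
  "xyz": [
    [0,0,0],
    [0,0,0],
    [0,0,0],
    [0,0,0],
    [0,0,0],
    [0,0,-1],
    [0,0,-2],
    [0,0,-3],
    [0,0,-3],
    [0,0,-1],
    [0,0,0],
    [0,0,0]
  ],
  "delta_rot": [
    [0,0,0],
    [0,0,0],
    [0,0,0],
    [0,0,0],
    [0,0,0],
    [0,0,0],
    [0,0,0],
    [0,0,0],
    [0,0,0],
    [0,0,0],
    [0,0,0],
    [0,0,0]
  ],
  "grip": [0.25,0.2,0.1,0,0,0,0,0,0,0,0,0]
}}

```text
t: 41.05
tool_pos: [641.2, 131.8, 104.4]
tool_rot: [-3.14, -0.001, 0.0]
wrist_force: [-0.9, 0.3, 0.6]
opening: 85.6
```

```bash
python3 -c "
from h import *
tips('s31')
plan(513.5,-383,105,0)
ext(641,130,45,63,r=50)
from fit import fit
im,d=manip.camera('side');fit(d,'side',(513,-383),42,(28,42),True,1.0)
"
```

```text
[641.2 131.8 104.4] [-0.6127  0.8451  0.6692  1.6055 -0.6268  0.916   0.287 ] [-0.9  0.3  0.6] 85.55807533045517
[[684.0, 140.0, 147.0], [682.0, 129.0, 149.0], [684.0, 126.0, 150.0], [683.0, 139.0, 150.0], [686.0, 125.0, 150.0], [681.0, 143.0, 151.0], [687.0, 121.0, 152.0], [681.0, 127.0, 152.0], [682.0, 131.0, 154.0], [592.0, 123.0, 154.0], [682.0, 123.0, 154.0], [685.0, 123.0, 154.0]]
t 41.10 pos [640.4 131.8 103.3] head 0.1 tilt 0.14 F [ 0.5 -0.1 -0.6] open 85.4 j7 0.29 j5 -0.63
yaw deg 0.1; after-yaw tool shift cm [-12.69  51.48  -0.2 ] without yaw [-12.73  51.47  -0.2 ] dist mm 530.0
n 209 min [609.  102.7  45.3] max [666.2 157.8  61.9] p2/98 [[610.3, 103.7, 46.4], [663.9, 155.3, 60.8]]
side [ 515.9 -379. ] ang 0.0 res 76.5 ztop 34.8
```

View pics/s31.png

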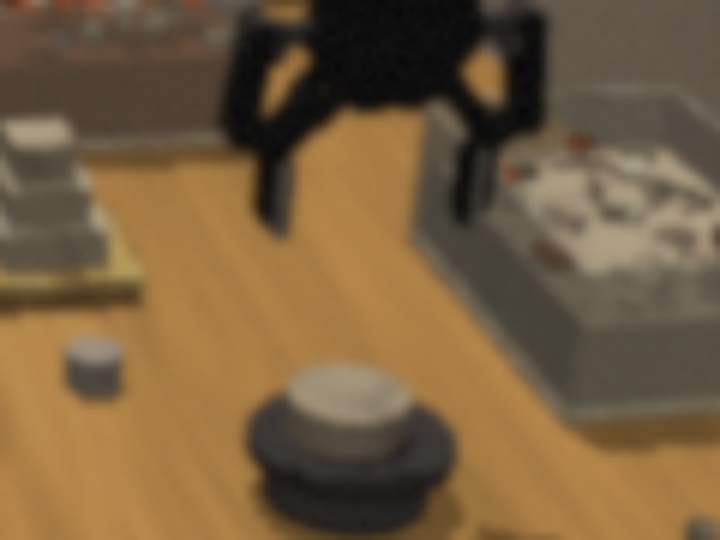

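Request:
{"name": "jog_arm", "arguments": {
  "xyz": [
    [-0.3,1.2,0],
    [-0.6,2.4,0],
    [-0.6,2.4,0],
    [-0.6,2.4,0],
    [-0.6,2.4,0],
    [-0.6,2.4,0],
    [-0.6,2.4,0],
    [-0.6,2.4,0],
    [-0.6,2.4,0],
    [-0.6,2.4,0],
    [-0.6,2.4,0],
    [-0.6,2.4,0]
  ],
  "delta_rot": [
    [0,0,0],
    [0,0,0],
    [0,0,0],
    [0,0,0],
    [0,0,0],
    [0,0,0],
    [0,0,0],
    [0,0,0],
    [0,0,0],
    [0,0,0],
    [0,0,0],
    [0,0,0]
  ],
  "grip": [0,0,0,0,0,0,0,0,0,0,0,0]
}}

```text
t: 42.2
tool_pos: [570.6, -146.6, 103.1]
tool_rot: [-3.141, 0.0, 0.004]
wrist_force: [0.2, -0.7, 0.5]
opening: 85.7
```

Request:
{"name": "jog_arm", "arguments": {
  "xyz": [
    [-0.6,2.4,0],
    [-0.6,2.4,0],
    [-0.6,2.4,0],
    [-0.6,2.4,0],
    [-0.6,2.4,0],
    [-0.6,2.4,0],
    [-0.6,2.4,0],
    [-0.6,2.4,0.5],
    [-0.6,2.4,0.5],
    [-0.2,1.2,0.5],
    [0,0,0],
    [0,0,0]
  ],
  "delta_rot": [
    [0,0,0],
    [0,0,0],
    [0,0,0],
    [0,0,0],
    [0,0,0],
    [0,0,0],
    [0,0,0],
    [0,0,0],
    [0,0,0],
    [0,0,0],
    [0,0,0],
    [0,0,0]
  ],
  "grip": [0,0,0,0,0,0,0,0,0,0,0,0]
}}

```text
t: 43.2
tool_pos: [515.6, -372.3, 87.8]
tool_rot: [-3.139, 0.001, 0.004]
wrist_force: [-0.2, 1.1, 0.8]
opening: 85.4
```

```bash
python3 -c "
from h import *
tips('s32')
plan(514,-382.5,0,0)
"
```

```text
[ 515.6 -372.3   87.8] [ 0.251   0.8213  0.5784  1.6676 -0.5729  0.8318  1.08  ] [-0.2  1.1  0.8] 85.37229556456359
[[557.0, -370.0, 132.0], [557.0, -374.0, 133.0], [465.0, -377.0, 133.0], [557.0, -381.0, 133.0], [556.0, -379.0, 134.0], [557.0, -370.0, 134.0], [558.0, -382.0, 135.0], [556.0, -368.0, 135.0], [557.0, -367.0, 135.0], [470.0, -382.0, 136.0], [556.0, -378.0, 136.0], [557.0, -381.0, 136.0]]
t 43.25 pos [ 516.6 -371.1   88.1] head 0.1 tilt 0.19 F [0.1 0.5 0.5] open 85.4 j7 1.08 j5 -0.57
yaw deg 0.1; after-yaw tool shift cm [-0.24  1.17  8.8 ] without yaw [-0.25  1.17  8.8 ] dist mm 12.0
```

View pics/s32.png

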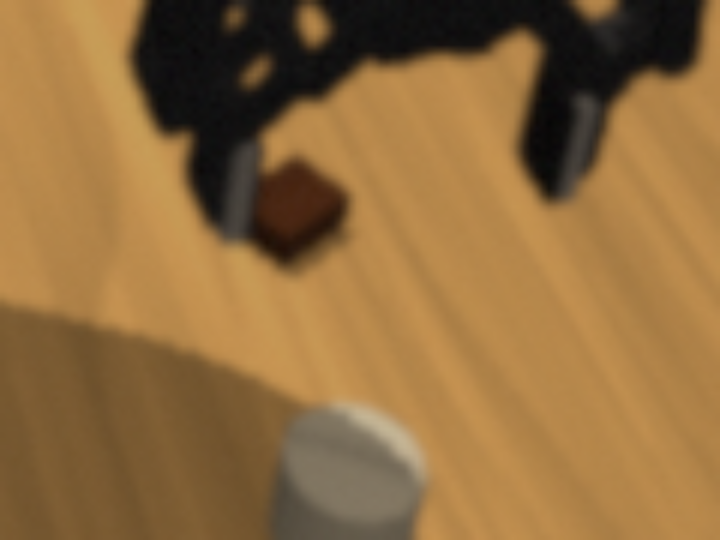

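Request:
{"name": "jog_arm", "arguments": {
  "xyz": [
    [-0.12,0.6,0],
    [-0.12,0.6,0.5],
    [0,0,1.5],
    [0,0,2],
    [0,0,2],
    [0,0,1],
    [0,0,0],
    [0,0,0]
  ],
  "delta_rot": [
    [0,0,0],
    [0,0,0],
    [0,0,0],
    [0,0,0],
    [0,0,0],
    [0,0,0],
    [0,0,0],
    [0,0,0]
  ],
  "grip": [0,0,0,0,0,0,0,0]
}}

```text
t: 43.92
tool_pos: [514.1, -384.5, 18.7]
tool_rot: [-3.141, -0.002, 0.002]
wrist_force: [1.5, -0.2, 0.5]
opening: 85.7
```

```bash
python3 -c "
from h import *
tips('s33')
plan(514,-382.5,-22,0)
"
```

```text
[ 514.1 -384.5   18.7] [ 0.3049  0.9142  0.5139  1.6809 -0.6315  0.7199  1.1413] [ 1.5 -0.2  0.5] 85.72651155396768
[[463.0, -389.0, 63.0], [556.0, -377.0, 63.0], [555.0, -387.0, 64.0], [555.0, -382.0, 64.0], [555.0, -394.0, 65.0], [555.0, -390.0, 65.0], [559.0, -393.0, 66.0], [555.0, -382.0, 66.0], [555.0, -387.0, 66.0], [555.0, -393.0, 67.0], [555.0, -378.0, 67.0], [462.0, -391.0, 67.0]]
t 43.97 pos [ 514.6 -385.1   19.5] head 0.1 tilt 0.02 F [-0.3  0.3  0.3] open 85.4 j7 1.14 j5 -0.63
yaw deg 0.1; after-yaw tool shift cm [-0.06 -0.26  4.15] without yaw [-0.06 -0.26  4.15] dist mm 3.0
```

View pics/s33.png

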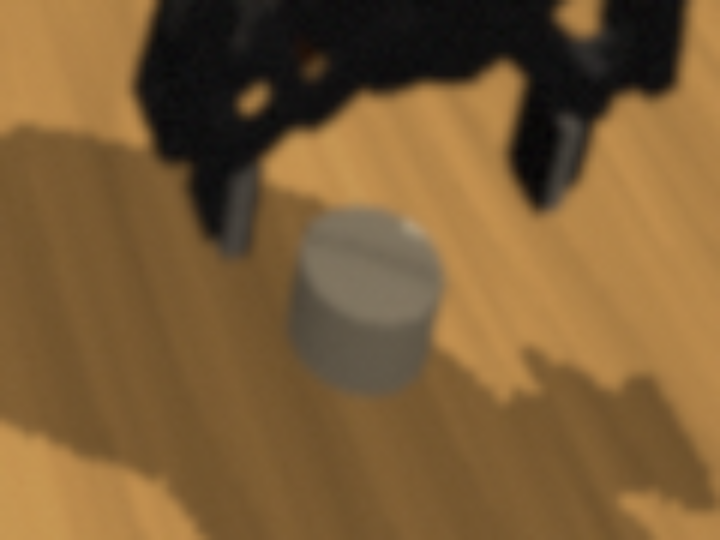

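Request:
{"name": "jog_arm", "arguments": {
  "xyz": [
    [-0.05,-0.22,0.4],
    [0,0,1],
    [0,0,1.2],
    [0,0,1],
    [0,0,0.5],
    [0,0,0],
    [0,0,0]
  ],
  "delta_rot": [
    [0,0,0],
    [0,0,0],
    [0,0,0],
    [0,0,0],
    [0,0,0],
    [0,0,0],
    [0,0,0]
  ],
  "grip": [0,0,0,0,0,0,0]
}}

```text
t: 44.55
tool_pos: [513.2, -382.3, -22.9]
tool_rot: [-3.14, -0.001, 0.003]
wrist_force: [-0.2, 0.2, -0.2]
opening: 85.3
```

Request:
{"name": "jog_arm", "arguments": {
  "xyz": [
    [0,0,0],
    [0,0,0],
    [0,0,0],
    [0,0,0],
    [0,0,0],
    [0,0,0],
    [0,0,0],
    [0,0,0],
    [0,0,0]
  ],
  "delta_rot": [
    [0,0,0],
    [0,0,0],
    [0,0,0],
    [0,0,0],
    [0,0,0],
    [0,0,0],
    [0,0,0],
    [0,0,0],
    [0,0,0]
  ],
  "grip": [0.15,0.3,0.4,0.5,0.6,0.8,1,1,1]
}}

```text
t: 45.3
tool_pos: [514.5, -382.8, -21.2]
tool_rot: [3.141, 0.001, 0.002]
wrist_force: [0.6, 0.9, 6.2]
opening: 40.7
```

```bash
python3 -c "
from h import *
tips('s34')
plan(514,-382.5,-22,0)
"
```

```text
[ 514.5 -382.8  -21.2] [ 0.3245  0.9654  0.4725  1.6926 -0.6679  0.6497  1.1689] [0.6 0.9 6.2] 40.67426921664335
[[534.0, -392.0, 11.0], [494.0, -391.0, 12.0], [492.0, -391.0, 13.0], [533.0, -390.0, 13.0], [494.0, -390.0, 13.0], [536.0, -392.0, 14.0], [545.0, -388.0, 15.0], [483.0, -388.0, 16.0], [532.0, -390.0, 16.0], [543.0, -388.0, 16.0], [533.0, -393.0, 17.0], [491.0, -392.0, 17.0]]
t 45.35 pos [ 514.4 -382.8  -21.3] head 0.0 tilt 0.05 F [0.5 1.2 6.4] open 40.3 j7 1.17 j5 -0.67
yaw deg 0.0; after-yaw tool shift cm [-0.04 -0.03  0.07] without yaw [-0.04 -0.03  0.07] dist mm 0.0
```

View pics/s34.png

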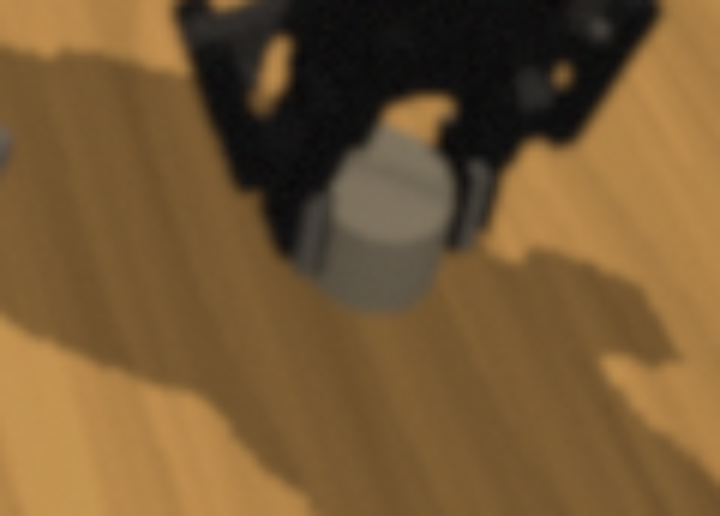

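Request:
{"name": "jog_arm", "arguments": {
  "xyz": [
    [0,0,-0.3],
    [0,0,-0.6],
    [0,0,-1],
    [0,0,-1.5],
    [0,0,-2],
    [0,0,-2],
    [0,0,-2],
    [0,0,-2],
    [0,0,-1.6],
    [0,0,0],
    [0,0,0]
  ],
  "delta_rot": [
    [0,0,0],
    [0,0,0],
    [0,0,0],
    [0,0,0],
    [0,0,0],
    [0,0,0],
    [0,0,0],
    [0,0,0],
    [0,0,0],
    [0,0,0],
    [0,0,0]
  ],
  "grip": [1,1,1,1,1,1,1,1,1,1,1]
}}

```text
t: 46.27
tool_pos: [514.3, -382.9, 109.4]
tool_rot: [3.141, 0.001, 0.002]
wrist_force: [0.4, 0.3, -1.7]
opening: 40.4
```

```bash
python3 -c "
from h import *
tips('s35')
plan(640,131.5,105,0)
"
```

```text
[ 514.3 -382.9  109.4] [ 0.2574  0.7997  0.5963  1.6437 -0.5547  0.8716  1.0787] [ 0.4  0.3 -1.7] 40.405034187417165
[[494.0, -390.0, 140.0], [485.0, -387.0, 141.0], [486.0, -390.0, 141.0], [486.0, -386.0, 142.0], [494.0, -390.0, 142.0], [491.0, -392.0, 143.0], [486.0, -390.0, 143.0], [533.0, -389.0, 144.0], [532.0, -393.0, 145.0], [491.0, -392.0, 145.0], [533.0, -394.0, 146.0], [486.0, -392.0, 146.0]]
t 46.32 pos [ 513.6 -382.1  108. ] head 0.0 tilt 0.06 F [ 0.7 -0.  -1.1] open 40.4 j7 1.08 j5 -0.55
yaw deg 0.0; after-yaw tool shift cm [ 12.64 -51.36   0.34] without yaw [ 12.68 -51.35   0.34] dist mm 529.0
```

View pics/s35.png

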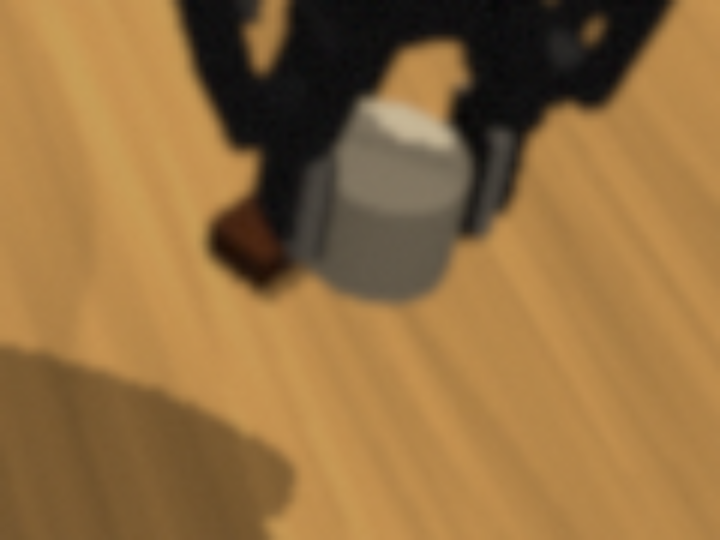

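Request:
{"name": "jog_arm", "arguments": {
  "xyz": [
    [0.3,-1.2,0],
    [0.59,-2.4,0],
    [0.59,-2.4,0],
    [0.59,-2.4,0],
    [0.59,-2.4,0],
    [0.59,-2.4,0],
    [0.59,-2.4,0],
    [0.59,-2.4,0],
    [0.59,-2.4,0],
    [0.59,-2.4,0],
    [0.59,-2.4,0],
    [0.59,-2.4,0]
  ],
  "delta_rot": [
    [0,0,0],
    [0,0,0],
    [0,0,0],
    [0,0,0],
    [0,0,0],
    [0,0,0],
    [0,0,0],
    [0,0,0],
    [0,0,0],
    [0,0,0],
    [0,0,0],
    [0,0,0]
  ],
  "grip": [1,1,1,1,1,1,1,1,1,1,1,1]
}}

```text
t: 47.32
tool_pos: [580.5, -103.7, 106.6]
tool_rot: [-3.14, -0.002, 0.005]
wrist_force: [-0.3, -0.2, -1.7]
opening: 40.7
```

Request:
{"name": "jog_arm", "arguments": {
  "xyz": [
    [0.59,-2.4,0],
    [0.59,-2.4,0],
    [0.59,-2.4,0],
    [0.59,-2.4,0],
    [0.59,-2.4,0],
    [0.59,-2.4,0],
    [0.59,-2.4,0],
    [0.59,-2.4,0],
    [0.59,-2.4,0],
    [0,0,0],
    [0,0,0],
    [0,0,0]
  ],
  "delta_rot": [
    [0,0,0],
    [0,0,0],
    [0,0,0],
    [0,0,0],
    [0,0,0],
    [0,0,0],
    [0,0,0],
    [0,0,0],
    [0,0,0],
    [0,0,0],
    [0,0,0],
    [0,0,0]
  ],
  "grip": [1,1,1,1,1,1,1,1,1,1,1,1]
}}

```text
t: 48.32
tool_pos: [633.1, 109.6, 106.9]
tool_rot: [3.141, 0.002, -0.005]
wrist_force: [0.5, -0.7, -0.6]
opening: 40.0
```

```bash
python3 -c "
from h import *
tips('s36')
plan(640,131.5,50,0)
ext(640,130,125,155,r=50)
"
```

```text
[633.1 109.6 106.9] [-0.5891  0.8281  0.6698  1.6371 -0.6213  0.9035  0.3222] [ 0.5 -0.7 -0.6] 40.03901765946715
[[612.0, 106.0, 136.0], [610.0, 102.0, 142.0], [655.0, 102.0, 142.0], [607.0, 102.0, 142.0], [612.0, 100.0, 142.0], [651.0, 99.0, 143.0], [605.0, 106.0, 143.0], [656.0, 103.0, 144.0], [650.0, 102.0, 145.0], [607.0, 102.0, 145.0], [612.0, 101.0, 145.0], [609.0, 102.0, 145.0]]
t 48.37 pos [633.4 108.7 107.3] head -0.0 tilt 0.14 F [ 0.1  0.  -0.3] open 40.4 j7 0.32 j5 -0.62
yaw deg -0.0; after-yaw tool shift cm [ 0.68 -2.29  5.73] without yaw [ 0.68 -2.29  5.73] dist mm 24.0
n 102 min [597.9  87.4 127.6] max [657.5 112.5 154.5] p2/98 [[598.9, 88.1, 131.0], [646.0, 104.9, 154.0]]
```

View pics/s36.png

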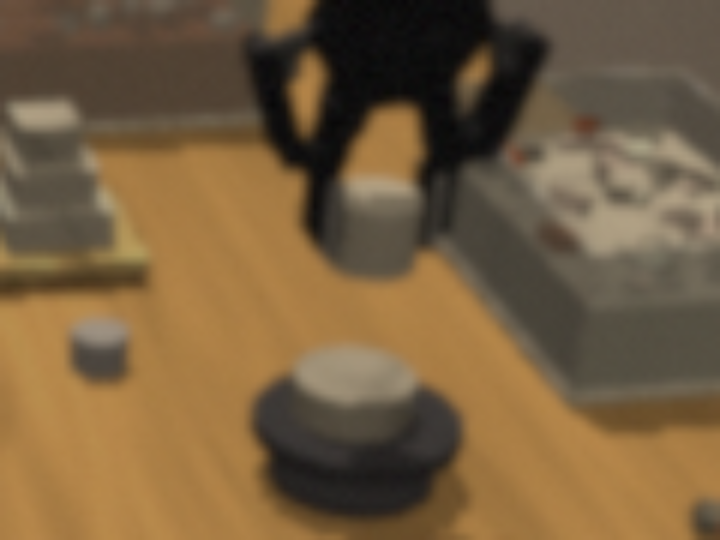

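Request:
{"name": "jog_arm", "arguments": {
  "xyz": [
    [0.3,-1.15,0],
    [0.3,-1.15,0.3],
    [0,0,1],
    [0,0,1.5],
    [0,0,1.5],
    [0,0,0.8],
    [0,0,0.4],
    [0,0,0],
    [0,0,0]
  ],
  "delta_rot": [
    [0,0,0],
    [0,0,0],
    [0,0,0],
    [0,0,0],
    [0,0,0],
    [0,0,0],
    [0,0,0],
    [0,0,0],
    [0,0,0]
  ],
  "grip": [1,1,1,1,1,1,1,1,1]
}}

```text
t: 49.17
tool_pos: [640.6, 132.6, 53.1]
tool_rot: [-3.141, -0.001, 0.001]
wrist_force: [0.2, 0.7, -0.8]
opening: 40.1
```

```bash
python3 -c "
from h import *
tips('s37')
plan(639.5,132,36,0)
ext(640,130,66,90,r=50);ext(640,130,44,58,r=40)
"
```

```text
[640.6 132.6  53.1] [-0.5924  0.9051  0.6247  1.6346 -0.6745  0.829   0.3227] [ 0.2  0.7 -0.8] 40.109227731353734
[[673.0, 132.0, 38.0], [636.0, 102.0, 38.0], [679.0, 131.0, 38.0], [650.0, 83.0, 38.0], [633.0, 86.0, 38.0], [667.0, 97.0, 38.0], [677.0, 125.0, 38.0], [606.0, 142.0, 39.0], [656.0, 93.0, 39.0], [608.0, 141.0, 39.0], [678.0, 136.0, 39.0], [667.0, 114.0, 39.0]]
t 49.22 pos [640.9 132.6  53.6] head 0.0 tilt 0.04 F [-0.4 -0.4 -0.4] open 40.2 j7 0.32 j5 -0.67
yaw deg 0.0; after-yaw tool shift cm [-0.14  0.06  1.76] without yaw [-0.14  0.06  1.76] dist mm 2.0
n 53 min [611.1 110.9  76.7] max [664.4 130.9  89.7] p2/98 [[613.3, 112.4, 77.2], [664.1, 128.6, 89.5]]
n 84 min [609.5 101.9  44.2] max [663.1 158.9  58. ] p2/98 [[609.7, 103.3, 45.2], [661.0, 150.0, 57.9]]
```

View pics/s37.png

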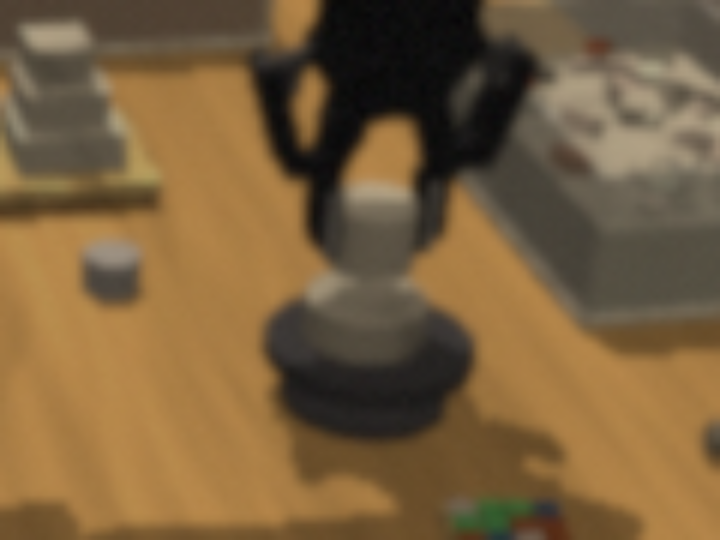

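Request:
{"name": "jog_arm", "arguments": {
  "xyz": [
    [-0.15,0.05,0.4],
    [0,0,0.5],
    [0,0,0.4],
    [0,0,0.15],
    [0,0,0.1],
    [0,0,0]
  ],
  "delta_rot": [
    [0,0,0],
    [0,0,0],
    [0,0,0],
    [0,0,0],
    [0,0,0],
    [0,0,0]
  ],
  "grip": [1,1,1,1,1,1]
}}

```text
t: 49.82
tool_pos: [638.6, 132.2, 37.2]
tool_rot: [-3.141, -0.001, 0.002]
wrist_force: [0.2, -0.1, -0.8]
opening: 40.1
```

Request:
{"name": "jog_arm", "arguments": {
  "xyz": [
    [0,0,0.1],
    [0,0,0]
  ],
  "delta_rot": [
    [0,0,0],
    [0,0,0]
  ],
  "grip": [1,1]
}}

```text
t: 49.98
tool_pos: [638.9, 132.2, 36.5]
tool_rot: [-3.141, -0.001, 0.001]
wrist_force: [1.0, 0.7, -1.9]
opening: 40.1
```

Request:
{"name": "jog_arm", "arguments": {
  "xyz": [
    [0,0,0.08],
    [0,0,0]
  ],
  "delta_rot": [
    [0,0,0],
    [0,0,0]
  ],
  "grip": [1,1]
}}

```text
t: 50.15
tool_pos: [639.0, 132.2, 35.9]
tool_rot: [-3.141, -0.001, 0.001]
wrist_force: [-0.5, -0.8, -1.1]
opening: 40.4
```

Request:
{"name": "jog_arm", "arguments": {
  "xyz": [
    [0,0,0.08],
    [0,0,0]
  ],
  "delta_rot": [
    [0,0,0],
    [0,0,0]
  ],
  "grip": [1,1]
}}

```text
t: 50.32
tool_pos: [639.0, 132.2, 35.8]
tool_rot: [-3.14, -0.001, 0.0]
wrist_force: [-1.4, -0.1, 4.5]
opening: 40.3
```

Contact; release and retreat, then check from both cameras.

Request:
{"name": "jog_arm", "arguments": {
  "xyz": [
    [0,0,0],
    [0,0,0],
    [0,0,0],
    [0,0,0],
    [0,0,0],
    [0,0,-1],
    [0,0,-2],
    [0,0,-3],
    [0,0,-3],
    [0,0,-3],
    [0,0,0],
    [0,0,0]
  ],
  "delta_rot": [
    [0,0,0],
    [0,0,0],
    [0,0,0],
    [0,0,0],
    [0,0,0],
    [0,0,0],
    [0,0,0],
    [0,0,0],
    [0,0,0],
    [0,0,0],
    [0,0,0],
    [0,0,0]
  ],
  "grip": [0.45,0.4,0.3,0.2,0.2,0.1,0,0,0,0,0,0]
}}

```text
t: 51.32
tool_pos: [640.4, 132.0, 157.7]
tool_rot: [-3.14, -0.001, -0.006]
wrist_force: [-1.0, -0.3, -0.9]
opening: 85.3
```

Request:
{"name": "jog_arm", "arguments": {
  "xyz": [
    [0,1.5,0],
    [0,2.4,0],
    [0,2.4,0],
    [0,2.4,0],
    [0,2.4,0],
    [0,2.4,0],
    [0,2.4,0],
    [0,2.4,0],
    [0,2.4,0],
    [0,2.4,0],
    [0,2.4,0],
    [0,0,0]
  ],
  "delta_rot": [
    [0,0,0],
    [0,0,0],
    [0,0,0],
    [0,0,0],
    [0,0,0],
    [0,0,0],
    [0,0,0],
    [0,0,0],
    [0,0,0],
    [0,0,0],
    [0,0,0],
    [0,0,0]
  ],
  "grip": [0,0,0,0,0,0,0,0,0,0,0,0]
}}

```text
t: 52.32
tool_pos: [636.3, -131.8, 154.0]
tool_rot: [3.137, -0.013, -0.005]
wrist_force: [0.2, -1.2, 0.8]
opening: 85.2
```

```bash
python3 -c "
from fit import *
im,d=manip.camera('top');cv2.imwrite('pics/tf.png',cv2.resize(im[120:230,180:390,::-1],None,fx=3.6,fy=3.6))
fit(d,'top',(544,400),36,(80,100),rr=.9);fit(d,'top',(544,400),50,(57,100));fit(d,'top',(544,400),64,(33,100));fit(d,'top',(544,400),100,(11,100),rr=.9)
print('round');fit(d,'top',(641,130),42,(80,100),True);fit(d,'top',(641,130),60,(48,100),True);fit(d,'top',(641,130),104,(22,100),True,.8)
print('sample');fit(d,'top',(664,-10),56,(5,20));fit(np.load('topd.npy'),'top',(664,-10),56,(5,20))
im,d=manip.camera('side');cv2.imwrite('pics/sf.png',cv2.resize(im[130:260,280:440,::-1],None,fx=4.5,fy=4.5))
ext(641,130,66,95,r=40);ext(641,130,46,56,r=40)
"
```

```text
top [541.8 400.2] ang 1.0 res 15.2 ztop 88.1
top [544.3 399. ] ang -0.3 res 18.2 ztop 84.6
top [546.5 399.6] ang 0.4 res 23.5 ztop 65.5
top [546.2 401.9] ang 0.0 res 35.2 ztop 21.4
round
top [641. 130.] ang 0.0 res 0.0 ztop nan
top [641. 130.] ang 0.0 res 0.0 ztop nan
top [641. 130.] ang 0.0 res 0.0 ztop nan
sample
top [664. -10.] ang 0.0 res 0.0 ztop nan
top [666.6 -10.1] ang -10.7 res 25.8 ztop 9.5
n 178 min [615.2 110.7  66.4] max [654.3 150.9  94.7] p2/98 [[615.9, 111.7, 67.2], [653.0, 146.8, 94.1]]
n 56 min [608.9 100.3  46.2] max [664.1 142.   56. ] p2/98 [[609.2, 102.4, 46.3], [663.3, 137.4, 55.8]]
  return _methods._mean(a, axis=axis, dtype=dtype,
  ret = ret.dtype.type(ret / rcount)
```

View pics/tf.png

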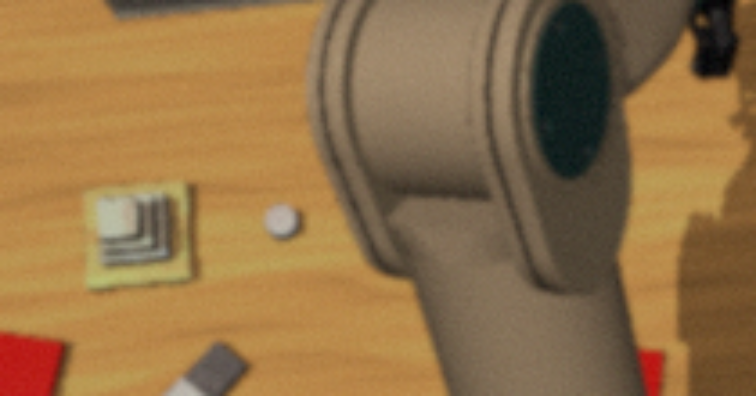

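View pics/sf.png

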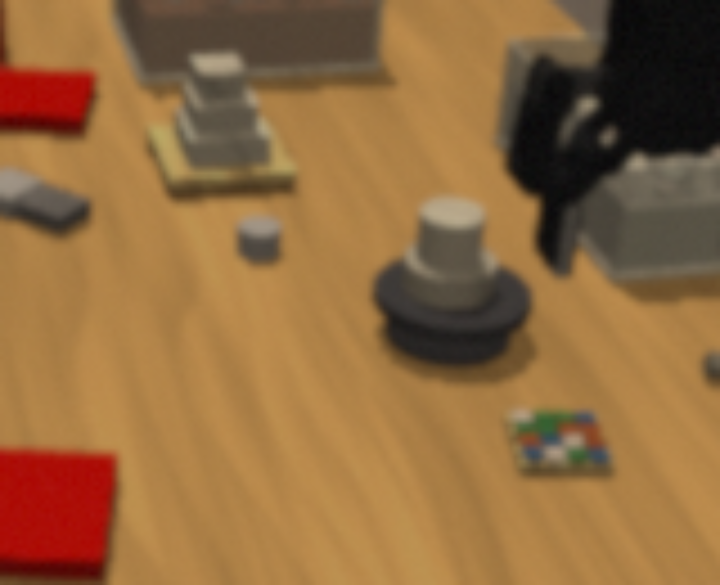

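Request:
{"name": "jog_arm", "arguments": {
  "xyz": [
    [0,2.4,0],
    [0,2.4,0],
    [0,2.4,0],
    [0,2.4,0],
    [0,2.4,0],
    [0,2.4,0],
    [0,2.4,0],
    [0,2,0],
    [0,1,0],
    [0,0,0],
    [0,0,0]
  ],
  "delta_rot": [
    [0,0,0],
    [0,0,0],
    [0,0,0],
    [0,0,0],
    [0,0,0],
    [0,0,0],
    [0,0,0],
    [0,0,0],
    [0,0,0],
    [0,0,0],
    [0,0,0]
  ],
  "grip": [0,0,0,0,0,0,0,0,0,0,0]
}}

```text
t: 53.43
tool_pos: [639.4, -319.4, 154.1]
tool_rot: [-3.139, -0.002, 0.002]
wrist_force: [-0.7, -0.0, -0.5]
opening: 85.5
```

```bash
python3 -W ignore -c "
from fit import *
im,d=manip.camera('top');cv2.imwrite('pics/tf2.png',cv2.resize(im[100:230,180:390,::-1],None,fx=3.6,fy=3.6))
print('round');fit(d,'top',(641,130),42,(80,100),True);fit(d,'top',(641,130),60,(48,100),True);fit(d,'top',(641,130),104,(22,100),True,.8)
print('sample');fit(d,'top',(664,-10),56,(5,20));fit(np.load('topd.npy'),'top',(664,-10),56,(5,20))
"
```

```text
round
top [639.7 131.4] ang -0.0 res 14.6 ztop 89.7
top [641.4 131.5] ang -0.0 res 15.7 ztop 82.6
top [645.3 129.6] ang 0.0 res 58.2 ztop 36.1
sample
top [666.8  -9.1] ang -9.7 res 33.5 ztop 9.3
top [666.6 -10.1] ang -10.7 res 25.8 ztop 9.5
```

View pics/tf2.png

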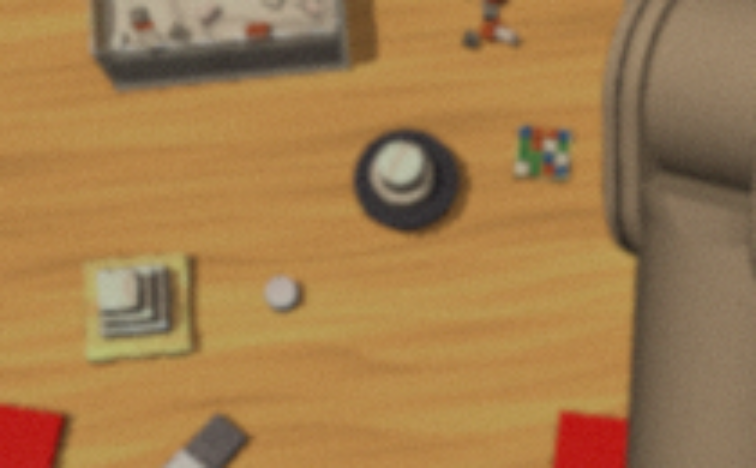

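```bash
python3 -c "
from h import *
s=manip.state();print(s['t'],abs(s['qd']).max(),manip.sign_off())"
```

```text
the job is handed in; nothing more can be done
53.4833 0.014693708461853056 None
```

Both pedestals are stacked and the job is handed in at 53.5 s of the 128 s allowed. No verdict was reported. The three slabs stand on the plywood board, and the disc and drum stand on the turntable. Each stone was lowered until the wrist force showed contact, then released, and none was dropped.

| Last check (camera views after the arm moved away) | Measured offset | Limit |
|---|---|---|
| Large slab on board | about 2 mm | 10 mm |
| Medium slab on large | about 2–3 mm | 10 mm |
| Small slab on medium | about 2–3 mm | 10 mm |
| Square edges against each other | within about 1.5° | 11.5° |
| Disc on turntable | about 2–4 mm | 10 mm |
| Drum on disc | about 2 mm | 10 mm |
| Sample panel | about 1 mm change, within measuring noise | 12 mm |

- **Heights:** the last top view put the two stack tops at about 88 and 90 mm, against the expected 90 and 91 mm. I did not measure how flat each stone lies; they look flat in the pictures.
- **Turntable centre:** the two estimates of its centre disagreed by about 3 mm, which is why the disc offset is given as a range.
- **Reported TCP height:** with the gripper open, the camera showed the fingertips about 44 mm above the reported TCP. The text's 13 mm pad swing explains only part of that, leaving roughly 30 mm unexplained. I took the grasp and placing depths from the cameras and contact forces instead.

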